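# Re-hang a parked shelf bracket at working height on a slotted stand

### The arm

A 7-joint arm with a two-finger parallel gripper is mounted at the origin on a cart in front of the work surface, level with it; the furniture and walls round the work are solid. World frame = base frame: x ahead of the robot, y to its left, z up, the work surface at z = 0. Lengths are in m, angles in degrees, forces in N, time in s.
With the tool pointing down it reaches from about 0.425 to 0.875 m from the base axis. Payload 4.7 kg.
Tool frame: the origin (TCP) lies between the finger pads; the fingertips stand 8 mm ahead of it and the grasp point (between the pads) lies 11 mm behind it; x points along the fingers, z is the direction in which the jaws open and shut, and the axes are right-handed (so a half turn about x gives the same grasp; the last joint's range is limited). The gripper opens to 87 mm and grips with 3 to 60 N. Pads are 19 mm wide; open, the fingers measure 117 mm over their backs; the gripper's body (75 mm by 190 mm) begins 51 mm behind the grasp point.
Start: joints at [65.839, 18.392, -4.016, 83.108, 1.295, 78.541, -3.26], TCP at [0.274, -0.589, 0.231] pointing down, gripper open.
Joint ranges: [-163.93, 163.93], [-17.29, 119.83], [-79.2, 71.16], [3.27, 140.29], [-89.18, 269.18], [5.43, 117.66], [-154.24, 154.24]. Speed limits (degrees/s): [147.25, 147.25, 180, 180, 180, 180, 180].

### API

Orientations are given as [roll, pitch, yaw] about the fixed x, y, z axes, in that order (R = Rz(yaw) Ry(pitch) Rx(roll)).
In Python, from cell import telemetry, vision, sign_off gives the robot as it stands. The module is installed in compiled form; this text tells all that it offers.
- The arm moves only by the tool drive_tool, never from a script. Its arguments are lists of equal length, an entry for each row: "offset": the shift along the tool's x, y, z in m, a list of three; "angular": the turn, a rotation vector about the tool's x, y, z in rad, a list of three. A call has 1 to 10 rows; each row is the pose to reach, as a shift and turn from the pose measured when the call began, along the tool's axes at that moment; what a row does not reach only later rows make up. A row lasts 1/8 s, in which the tool goes at most 62.5 mm and 10.7 degrees, less where a joint would pass 70% of its speed; a pose out of reach is approached as far as the arm can. A call with a gripper value outside its range is refused whole. "fingers" is the closure, from -1 (fully open) to 1 (shut), set as the call begins (left out, the last holds). The fingers move at their own pace and stop on an object; "squeeze" is the grip in N (left out, the last holds). Time passes only in rows, so rows that repeat a pose let the fingers close. It gives the time, the measured TCP pose, the force and the opening at its end, in the units of the state.
- telemetry.get_obs(): the state, without advancing time (a new reading comes with each control period).
- vision.read_camera(name): name is "scene" or "top" or "wrist"; returns a dict with "pixels" (400x640x3 uint8, red, green, blue), "intrinsics" (3x3 intrinsics, pixels), "world_from_camera" (4x4, takes a point from camera to world coordinates); the wrist camera has in their place "T_tool_cam" (4x4, takes a point from camera to tool coordinates, whose origin is the TCP and whose axes are the tool frame's). Camera axes: x right, y up, looking along -z (the intrinsics and any distortion apply to the point x, -y, -z); pixel columns grow to the right and rows downward; lengths in m; the calibration is good to about 2 mm. A picture is of the moment at which its call begins: read the wrist's pose just before it. There is no depth.
- sign_off(): hands the job in, once; it reports no verdict.
The state is a dict: "time_s": time; "qpos": joint angles; "joint_velocities": joint speeds; "effort": joint torques, N m; "tool_pos": TCP position; "tool_rot": TCP orientation; "force": force on the tool from outside, world axes, zero at the start; "wrist_torque": the same for the moment, N m; "grip_width": finger opening in m.
Only numpy, scipy, OpenCV 4.12 (cv2) and the standard library are available. Lean on these libraries where they do the work, as an engineer would, in place of code of your own. Each camera call takes 0.05 s, during which the arm holds its last target.

### The job

On the slotted bench stand, one bracket is parked for transport in the lowest slots of its upright, under a spring-loaded hold-down finger. Flip the finger up and over so that it stays open, only then unhook the bracket, and hang it on the same upright level with the neighbouring bracket: both tabs in the slots, pushed down until it clicks fully home. Do not drop the bracket, and leave everything else on the bench where it stands.

Things in the scene. Friction and masses are not known exactly. Their poses are not given: they have to be found in the camera images.
- stand: Fixed bench stand. Origin on the worktop midway between its two uprights, in the plane of their front faces; x points to the stand's back, away from the robot, y left, z up. Grey base plate 340 mm wide (y), top 10 mm above the worktop, reaching 150 mm in front of the faces (-x) and 50 mm behind.
- shelf_edge (a point): Middle of the front lower edge of the stand's fixed white top shelf, 105 mm in front of the uprights' faces, 310 mm above the worktop. The shelf is 155 x 330 x 12 mm, with small lab things on it. It hangs over the brackets and finger, so a tool reaching them must lean back toward the robot, by about 30 to 45 degrees. Axes as the stand's.
- post_a: Fixed slotted upright with the parked bracket and the finger, 100 mm left or right of the stand's middle; 40 mm wide, 30 deep. Origin on the worktop below the middle of its front face (x = 0); axes as the stand's. Front wall 4 mm thick; six slots 9 mm wide, 28 high, lower edges 40, 85, 130, 175, 220, 265 mm above the worktop. Bracket tabs now in slots 1 and 2; they belong in 3 and 4, 90 mm higher.
- work_place (a point): Point on post_a's front face, mid width, 165.5 mm above the worktop, where bracket_heel must end. Axes as post_a's. A round spring nose stands 3 mm out of the face here; the heel pushes it in (7 N at first, 10 N flat), so press the bracket back against the face, then down, up to about 12 N, until the nose snaps into the heel's hole. Let go too early and it falls off.
- bracket_grip (a point): Middle of the loose steel bracket's arm near its free end, to grasp it: a bar 10 mm wide (y), 18 high (z). Its end, turned up 12 mm, is 25 mm further out (-x). A diagonal strut runs below it, down to the heel. 0.13 to 0.25 kg. x points along the arm to the upright, y across, z up; the arm droops up to 0.03 rad. To unhook: raise the heel 10 to 18 mm (best 14), then pull out (-x). Hook in reverse.
- bracket_heel (a point): Point on the back face of the loose bracket's heel, mid width, in the middle of its 10 x 11 mm hole; 105 mm to +x of and 25.5 mm below bracket_grip, same axes. Heel 80 mm high, 22 wide, 45.5 mm of it below this point. Its two tabs, 5 mm thick, stick out 10.5 mm behind it (+x) and turn 10 mm down; necks 10 mm high, undersides 35.5 mm below and 9.5 mm above this point; 1.5 mm play on the wall.
- bracket: The loose bracket: origin at the lower end of its heel's back face, mid width, 45.5 mm below bracket_heel; axes as bracket_grip's.
- neighbour_grip (a point): The same point as bracket_grip on an identical bracket, fixed at the working height on the other upright, 200 mm to the side. It shows the height to reach.
- hold_finger (a joint): Angle of the steel hold-down finger on post_a: 0 = down, its rubber toe on top of the parked bracket's arm 35 mm in front of the face; grows as it is lifted, stop at 1.75 rad. An over-centre spring drives it down below 0.87 rad and up to the stop above that, so it stays open by itself. About 3 to 4 N at the handle rod moves it.
- finger_grip (a point): Middle of the free length of the finger's handle, a round rod 10 mm thick along post_a's x axis, from 12 mm in front of this point to 37 mm behind it, where the arm joins. With the finger down it is 22 mm above the top of the bracket's arm and 24 mm to -y of the arm's middle. It swings on a 61 mm circle about finger_pivot in the y-z plane: up and over to +y, ending 30 mm to +y of it and 54 above.
- finger_pivot (a point): Fixed point on the finger's hinge line, which runs along post_a's x axis: 34 mm to +y of post_a's middle, 112 mm above the worktop, 80 mm in front of the face, level in x with finger_grip. The hinge hub, 16 mm thick, its lug and the spring strut below it begin 26 mm behind this point (+x).
- sample_cup_mid (a point): Middle of a thin plastic cup with a little water, diameter 64 mm, 71 mm high, standing on the base plate between the uprights. Leave alone.
- reagent_2_mid (a point): Middle of a brown reagent bottle with a black cap, diameter 64 mm, 103 mm high, on the worktop left of the stand. Leave alone.
- wash_bottle_mid (a point): Middle of a cream wash bottle with a blue cap and bent spout, 68 x 110 x 207 mm, upright on the worktop right of the stand. Leave alone.
- dish_0_mid (a point): Middle of a culture dish, diameter 58 mm, 14 mm high, on the front of the base plate between the uprights. Leave alone.
- tape_roll_mid (a point): Middle of a roll of cream tape lying flat, diameter 73 mm, 19 mm high. Leave alone.
- pipette_mid (a point): Middle of a hand pipette lying on the worktop, 40 x 221 x 25 mm. Leave alone.
- marker_blue_mid (a point): Middle of a marker pen lying on the worktop, 128 mm long, 16 mm thick. Leave alone.
- forceps_mid (a point): Middle of steel forceps lying on the worktop, 134 x 17 x 8 mm. Leave alone.

How it is judged:
By the outcome, as a careful person would: the job done as asked, in the order asked, and still so for the second after the job is handed in, with the robot touching nothing.
It also fails if it takes over 58 s, if anything falls off the work surface, if the arm or the gripper's body presses on something with over 40 N, if the wrist force passes 120 N, or if a joint passes its speed limit or range.

## Working session

There is one attempt and no reset: what is moved stays moved. The work goes in short steps, Python scripts to look and compute and a tool call to move; the robot and the scene stay as the last step left them, time stands still between calls to the robot, and variables do not carry over. Pictures are saved under pics/ and viewed, and the job is handed in when it is done.

Besides the shell and the picture viewer there is one more tool, called after "Emit:" as name(argument=value, ...) on one line, values as JSON. drive_tool: Moves the arm, as the interface text tells. Its arguments: {"type":"object","properties":{"offset":{"type":"array"},"angular":{"type":"array"},"fingers":{"type":"number"},"squeeze":{"type":"number"}},"required":["offset","angular"]}

```bash
mkdir -p pics
python3 - <<'E'
from cell import telemetry, vision
import cv2, json, numpy as np, pickle
print(telemetry.get_obs())
for n in ["scene","top","wrist"]:
    d=vision.read_camera(n)
    pickle.dump({k:v for k,v in d.items()},open(f"{n}0.pkl","wb"))
    cv2.imwrite(f"pics/{n}0.png",d["pixels"][:,:,::-1])
    print(n,[ (k,np.round(v,4).tolist()) for k,v in d.items() if k!="pixels"])
E
```

```text
{'time_s': 0.0, 'qpos': array([65.83692642, 18.43887435, -4.01527079, 83.17422692,  1.29703615,
       78.53954215, -3.26006398]), 'joint_velocities': array([ 0.00656851,  0.11705366, -0.0925307 , -0.00267791,  0.07318113,
       -0.08833534, -0.05445623]), 'effort': array([ 2.41714934e-04, -4.91285098e+01, -4.03567208e-01, -3.12526131e+01,
       -6.37806044e-02,  4.37191303e-02,  1.61109811e-04]), 'tool_pos': array([ 0.27412234, -0.5887907 ,  0.22946948]), 'tool_rot': array([-175.87703328,   89.89243092,  119.09587005]), 'force': array([0.01567071, 0.31962965, 0.02568667]), 'wrist_torque': array([0.05621275, 0.01564219, 0.05862422]), 'grip_width': 0.086665682210357}
scene [('intrinsics', [[493.7701, 0.0, 310.7522], [0.0, 493.7701, 205.7612], [0.0, 0.0, 1.0]]), ('world_from_camera', [[0.8397, 0.3808, -0.387, -0.0432], [-0.5426, 0.5619, -0.6244, -0.879], [-0.0203, 0.7343, 0.6785, 1.1545], [0.0, 0.0, 0.0, 1.0]])]
top [('intrinsics', [[388.2577, 0.0, 319.1721], [0.0, 388.2577, 198.3059], [0.0, 0.0, 1.0]]), ('world_from_camera', [[-0.0895, 0.8983, -0.4301, 0.053], [-0.996, -0.0777, 0.0449, 0.0549], [0.0069, 0.4324, 0.9017, 1.1773], [0.0, 0.0, 0.0, 1.0]])]
wrist [('intrinsics', [[349.3948, 0.0, 320.8144], [0.0, 349.3948, 197.1488], [0.0, 0.0, 1.0]]), ('T_tool_cam', [[-0.0005, 0.244, -0.9698, -0.1548], [-0.0005, 0.9698, 0.244, 0.0652], [1.0, 0.0006, -0.0004, -0.0001], [0.0, 0.0, 0.0, 1.0]])]
```

View pics/scene0.png

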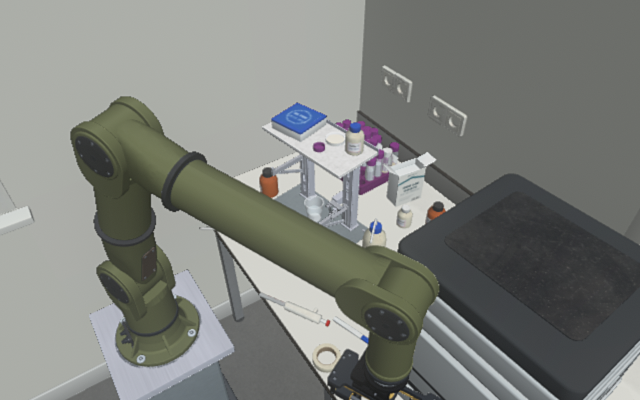

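View pics/top0.png

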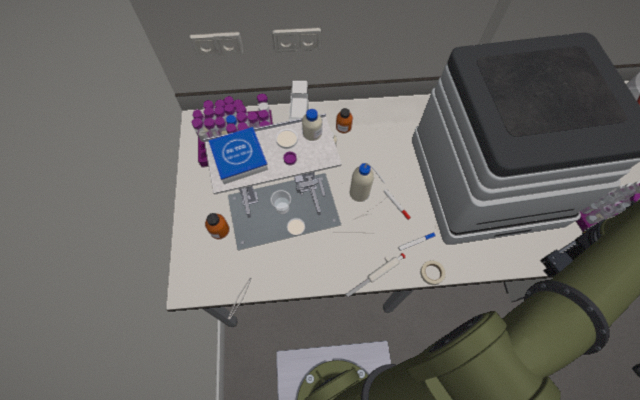

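View pics/wrist0.png

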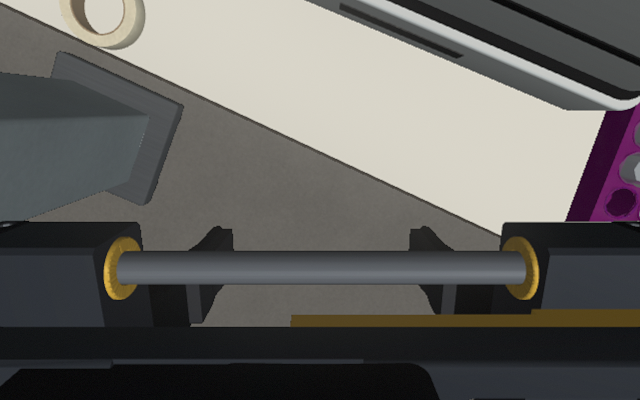

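Run:
```python
import cv2
a=cv2.imread("pics/top0.png")[105:265,190:390];cv2.imwrite("pics/topz.png",cv2.resize(a,None,fx=4,fy=3.75,interpolation=cv2.INTER_CUBIC) if 0 else cv2.resize(a,(750,600),interpolation=cv2.INTER_CUBIC))
a=cv2.imread("pics/scene0.png")[110:260,240:400];cv2.imwrite("pics/scenez.png",cv2.resize(a,(640,600),interpolation=cv2.INTER_CUBIC))
```

```text
(no output)
```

View pics/topz.png

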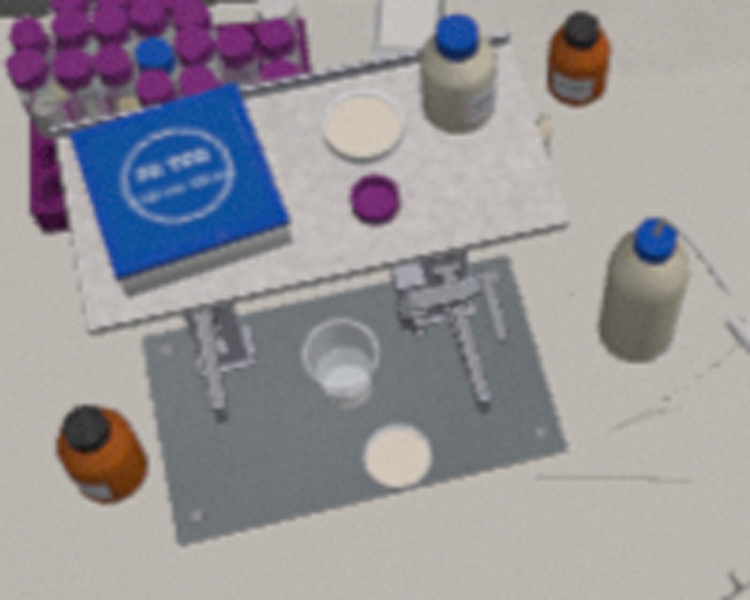

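View pics/scenez.png

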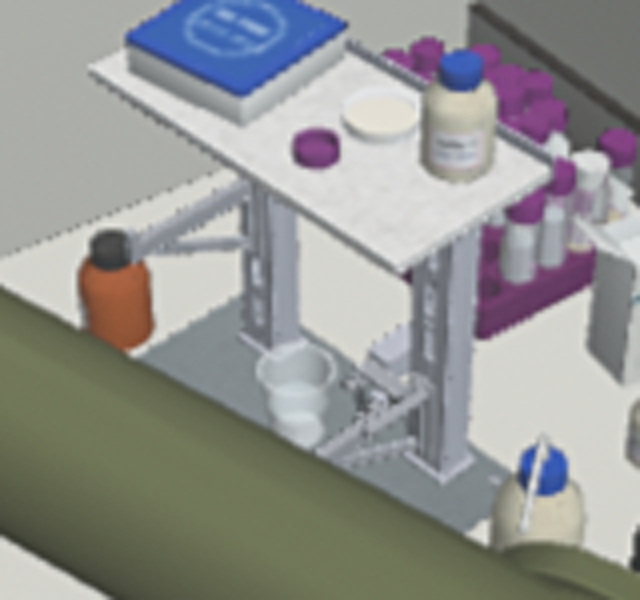

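```bash
cat > h.py <<'E'
import numpy as np, pickle, cv2
from scipy.spatial.transform import Rotation as R
from scipy.optimize import least_squares
def load(n): return pickle.load(open(n,"rb"))
def proj(d,P,T=None):
    T=d["world_from_camera"] if T is None else T
    P=np.atleast_2d(P); c=(P-T[:3,3])@T[:3,:3]
    K=d["intrinsics"]; p=np.c_[c[:,0],-c[:,1],-c[:,2]]
    q=p@K.T; return q[:,:2]/q[:,2:]
def rot(rpy): return R.from_euler('xyz',rpy,degrees=True).as_matrix()
E
python3 - <<'E'
from h import *
t=load("top0.pkl"); s=load("scene0.pkl")
tz=lambda u,v:(190+u/3.75,105+v/3.75)
sz=lambda u,v:(240+u/4,110+v/4)
obs=[(t,(-.15,.17,.01),tz(178,545)),(t,(-.15,-.17,.01),tz(567,450)),(t,(.05,-.17,.01),tz(512,258)),
(t,(-.105,.165,.31),tz(92,332)),(t,(-.105,-.165,.31),tz(567,228)),
(s,(-.105,-.165,.31),sz(402,272)),(s,(-.105,.165,.322),sz(88,68)),(s,(.05,-.165,.322),sz(550,160)),]
def f(p):
    c,sn=np.cos(p[2]),np.sin(p[2]); M=np.array([[c,-sn,0],[sn,c,0],[0,0,1]])
    return np.concatenate([proj(d,M@np.array(P)+[p[0],p[1],0])[0]-uv for d,P,uv in obs])
r=least_squares(f,[.65,.2,0],loss='soft_l1'); print(r.x,np.degrees(r.x[2])); print(np.round(r.fun.reshape(-1,2),1))
E
```

```text
[0.63178867 0.12480703 0.16552636] 9.483961876427795
[[-0.1 -1.2]
 [ 0.5 -1. ]
 [-0.9 -2.1]
 [-0.2  0.4]
 [ 0.7 -0.4]
 [-2.5  1.3]
 [-0.7 -1.2]
 [-0.1  1.6]]
```

```bash
cat >> h.py <<'E'
def ray(d,uv,z,T=None):
    T=d["world_from_camera"] if T is None else T
    K=d["intrinsics"]; x=(uv[0]-K[0,2])/K[0,0]; y=(uv[1]-K[1,2])/K[1,1]
    v=T[:3,:3]@np.array([x,-y,-1]); return T[:3,3]+v*(z-T[2,3])/v[2]
S0=[0.632,0.125,9.48]
def stand(P,S=None):
    S=S or S0
    return R.from_euler('z',S[2],degrees=True).apply(P)+[S[0],S[1],0]
def instand(P,S=None):
    S=S or S0
    return R.from_euler('z',-S[2],degrees=True).apply(np.array(P)-[S[0],S[1],0])
def tilt(lean,S=None,roll=0):
    S=S or S0
    l=np.radians(lean); x=np.array([np.sin(l),0,-np.cos(l)]); z=np.array([0,1.,0]); y=np.cross(z,x)
    return R.from_euler('z',S[2],degrees=True).as_matrix()@np.c_[x,y,z]
E
python3 - <<'E'
from h import *
t=load("top0.pkl")
tz=lambda u,v:(190+u/3.75,105+v/3.75)
p=ray(t,tz(640,350),0);print("wash base front",p,instand(p))
p=ray(t,tz(655,235),.2);print("wash top",p,instand(p))
p=ray(t,tz(340,385),.01);print("cup",p,instand(p))
for uv,z in (((440,235),0),((440,215),.1),((415,140),.2),((445,50),.45)): print("box",uv,ray(t,uv,z))
print(rot([-175.877,89.892,119.096]).round(2))
print(stand([[-.08,-.124,.132],[-.105,-.1,.101],[-.2,-.1,.3]]))
E
```

```text
wash base front [ 0.60242685 -0.14288414  0.        ] [-0.07329068 -0.25935489  0.        ]
wash top [ 0.6060623  -0.13425708  0.2       ] [-0.06828397 -0.25144442  0.2       ]
cup [0.5866628  0.12616556 0.01      ] [-0.04452606  0.00861683  0.01      ]
box (440, 235) [ 0.45029392 -0.38018944  0.        ]
box (440, 215) [ 0.4796648  -0.35758786  0.1       ]
box (415, 140) [ 0.68841252 -0.29903634  0.2       ]
box (445, 50) [ 0.79017725 -0.33871146  0.45      ]
[[-0.    0.91  0.42]
 [ 0.    0.42 -0.91]
 [-1.   -0.   -0.  ]]
[[ 0.57351576 -0.01048282  0.132     ]
 [ 0.5449043   0.00907184  0.101     ]
 [ 0.4512017  -0.00657498  0.3       ]]
```

```bash
cat >> h.py <<'E'
def pose():
    from cell import telemetry
    o=telemetry.get_obs(); return o["tool_pos"].copy(), rot(o["tool_rot"]), o
def rows(targets,p=None,M=None):
    """targets: list of (pos,R) per row"""
    if p is None: p,M,_=pose()
    off=[];ang=[]
    for q,N in targets:
        off.append([round(float(v),4) for v in M.T@(np.array(q)-p)])
        ang.append([round(float(v),4) for v in R.from_matrix(M.T@N).as_rotvec()])
    print('"offset":',off); print('"angular":',ang)
def interp(p0,M0,p1,M1,n):
    rv=R.from_matrix(M0.T@M1).as_rotvec()
    return [(p0+(np.array(p1)-p0)*k/n, M0@R.from_rotvec(rv*k/n).as_matrix()) for k in range(1,n+1)]
E
python3 - <<'E'
from h import *
p,M,o=pose()
T=tilt(40); tgt=stand([-.23,-.1,.25])
N=20
rv=R.from_matrix(M.T@T).as_rotvec(); print(np.degrees(np.linalg.norm(rv)))
a0=np.arctan2(p[1],p[0]);a1=np.arctan2(tgt[1],tgt[0]);r0=np.hypot(*p[:2]);r1=np.hypot(*tgt[:2])
out=[]
for k in range(1,N+1):
    f=k/N; a=a0+(a1-a0)*f; r=r0+(r1-r0)*min(1,f*2.2); z=p[2]+(.32-p[2])*min(1,3*f) if f<.7 else .32+(.25-.32)*(f-.7)/.3
    out.append(([r*np.cos(a),r*np.sin(a),z],M@R.from_rotvec(rv*f).as_matrix()))
rows(out[:10])
print(np.round(out[9][0],3), tgt)
E
```

```text
165.47371982340692
"offset": [[-0.0135, 0.0346, -0.026], [-0.027, 0.0663, -0.0538], [-0.0405, 0.095, -0.0831], [-0.054, 0.1207, -0.1137], [-0.0675, 0.1434, -0.1454], [-0.081, 0.1629, -0.1778], [-0.09, 0.1793, -0.2107], [-0.09, 0.1926, -0.244], [-0.0899, 0.2028, -0.2773], [-0.0899, 0.2219, -0.291]]
"angular": [[-0.1355, -0.0494, -0.0068], [-0.2711, -0.0987, -0.0136], [-0.4066, -0.1481, -0.0204], [-0.5421, -0.1974, -0.0272], [-0.6777, -0.2468, -0.0341], [-0.8132, -0.2961, -0.0409], [-0.9488, -0.3455, -0.0477], [-1.0843, -0.3948, -0.0545], [-1.2198, -0.4442, -0.0613], [-1.3554, -0.4935, -0.0681]]
[ 0.353 -0.232  0.32 ] [ 0.42161141 -0.01151608  0.25      ]
```

Emit:
drive_tool(offset=[[-0.0135,0.0346,-0.026],[-0.027,0.0663,-0.0538],[-0.0405,0.095,-0.0831],[-0.054,0.1207,-0.1137],[-0.0675,0.1434,-0.1454],[-0.081,0.1629,-0.1778],[-0.09,0.1793,-0.2107],[-0.09,0.1926,-0.244],[-0.0899,0.2028,-0.2773],[-0.0899,0.2219,-0.291]], angular=[[-0.1355,-0.0494,-0.0068],[-0.2711,-0.0987,-0.0136],[-0.4066,-0.1481,-0.0204],[-0.5421,-0.1974,-0.0272],[-0.6777,-0.2468,-0.0341],[-0.8132,-0.2961,-0.0409],[-0.9488,-0.3455,-0.0477],[-1.0843,-0.3948,-0.0545],[-1.2198,-0.4442,-0.0613],[-1.3554,-0.4935,-0.0681]])

```text
time_s: 1.4
tool_pos: [0.3718, -0.2502, 0.236]
tool_rot: [-0.8, 70.2, 5.9]
force: [0.4, -0.2, 0.9]
grip_width: 0.0866
```

Run:
```python
from h import *
p,M,o=pose();print(o['qpos'],p)
rows(interp(p,M,stand([-.23,-.1,.25]),tilt(40),10))
```

```text
[ 37.7574167  -17.19676194   3.63303106 120.76590889 -14.90973269
  63.52111842  53.23199475] [ 0.37176329 -0.25023566  0.2360119 ]
"offset": [[0.0012, 0.0231, 0.0078], [0.0024, 0.0463, 0.0156], [0.0036, 0.0694, 0.0233], [0.0048, 0.0925, 0.0311], [0.006, 0.1156, 0.0389], [0.0072, 0.1388, 0.0467], [0.0084, 0.1619, 0.0544], [0.0096, 0.185, 0.0622], [0.0108, 0.2081, 0.07], [0.0119, 0.2313, 0.0778]]
"angular": [[-0.1593, -0.0301, -0.0256], [-0.3187, -0.0603, -0.0512], [-0.478, -0.0904, -0.0768], [-0.6373, -0.1205, -0.1024], [-0.7966, -0.1506, -0.1281], [-0.956, -0.1808, -0.1537], [-1.1153, -0.2109, -0.1793], [-1.2746, -0.241, -0.2049], [-1.434, -0.2711, -0.2305], [-1.5933, -0.3013, -0.2561]]
```

Run:
```python
from h import *
p,M,o=pose()
rows(interp(p,M,stand([-.19,-.1,.24]),tilt(40),10))
```

```text
"offset": [[0.0035, 0.0233, 0.0112], [0.007, 0.0467, 0.0224], [0.0105, 0.07, 0.0336], [0.0139, 0.0933, 0.0448], [0.0174, 0.1166, 0.056], [0.0209, 0.14, 0.0672], [0.0244, 0.1633, 0.0784], [0.0279, 0.1866, 0.0896], [0.0314, 0.2099, 0.1008], [0.0349, 0.2333, 0.112]]
"angular": [[-0.1593, -0.0301, -0.0256], [-0.3187, -0.0603, -0.0512], [-0.478, -0.0904, -0.0768], [-0.6373, -0.1205, -0.1024], [-0.7966, -0.1506, -0.1281], [-0.956, -0.1808, -0.1537], [-1.1153, -0.2109, -0.1793], [-1.2746, -0.241, -0.2049], [-1.434, -0.2711, -0.2305], [-1.5933, -0.3013, -0.2561]]
```

Emit:
drive_tool(offset=[[0.0035,0.0233,0.0112],[0.007,0.0467,0.0224],[0.0105,0.07,0.0336],[0.0139,0.0933,0.0448],[0.0174,0.1166,0.056],[0.0209,0.14,0.0672],[0.0244,0.1633,0.0784],[0.0279,0.1866,0.0896],[0.0314,0.2099,0.1008],[0.0349,0.2333,0.112]], angular=[[-0.1593,-0.0301,-0.0256],[-0.3187,-0.0603,-0.0512],[-0.478,-0.0904,-0.0768],[-0.6373,-0.1205,-0.1024],[-0.7966,-0.1506,-0.1281],[-0.956,-0.1808,-0.1537],[-1.1153,-0.2109,-0.1793],[-1.2746,-0.241,-0.2049],[-1.434,-0.2711,-0.2305],[-1.5933,-0.3013,-0.2561]])

```text
time_s: 2.65
tool_pos: [0.4806, -0.0015, 0.1942]
tool_rot: [-43.8, 59.8, 33.7]
force: [-0.2, 0.2, -0.6]
grip_width: 0.0871
```

```bash
cat >> h.py <<'E'
def snap(name,i):
    from cell import vision
    p,M,o=pose(); d=vision.read_camera(name)
    if name=="wrist":
        T=np.eye(4);T[:3,:3]=M;T[:3,3]=p; d["world_from_camera"]=T@np.array(d["T_tool_cam"])
    pickle.dump(dict(d),open(f"{name}{i}.pkl","wb")); cv2.imwrite(f"pics/{name}{i}.png",d["pixels"][:,:,::-1]); return d
E
python3 - <<'E'
from h import *
p,M,o=pose();print(o['qpos'],p,o['tool_rot'],o['time_s']); print(stand([-.19,-.1,.24]))
rows([(stand([-.19,-.1,.24]),tilt(40))])
snap("wrist",1)
E
```

```text
[  0.54337007 -17.24249543  10.46930673 128.69179939 -23.90686723
  48.62007455 101.5137181 ] [ 0.48056432 -0.00152104  0.19422535] [-43.8260601   59.7961756   33.71296532] 2.65
[ 0.46106513 -0.00492795  0.24      ]
"offset": [[-0.0487, 0.0007, 0.0109]]
"angular": [[-0.4536, 0.1585, -0.2513]]
```

View pics/wrist1.png

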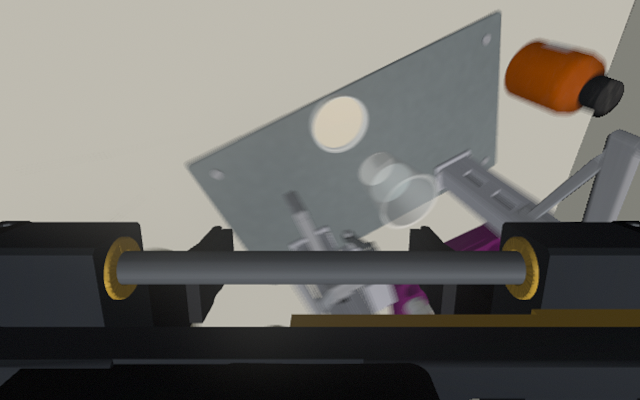

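Run:
```python
from h import *
p,M,o=pose()
rows(interp(p,M,stand([-.15,-.11,.21]),tilt(40),5)+[(stand([-.15,-.11,.21]),tilt(40))])
```

```text
"offset": [[-0.0015, -0.0054, -0.0002], [-0.0029, -0.0108, -0.0005], [-0.0044, -0.0161, -0.0007], [-0.0058, -0.0215, -0.0009], [-0.0073, -0.0269, -0.0012], [-0.0073, -0.0269, -0.0012]]
"angular": [[-0.0893, 0.0324, -0.0503], [-0.1786, 0.0648, -0.1006], [-0.2679, 0.0973, -0.1508], [-0.3572, 0.1297, -0.2011], [-0.4464, 0.1621, -0.2514], [-0.4464, 0.1621, -0.2514]]
```

Emit:
drive_tool(offset=[[-0.0015,-0.0054,-0.0002],[-0.0029,-0.0108,-0.0005],[-0.0044,-0.0161,-0.0007],[-0.0058,-0.0215,-0.0009],[-0.0073,-0.0269,-0.0012],[-0.0073,-0.0269,-0.0012]], angular=[[-0.0893,0.0324,-0.0503],[-0.1786,0.0648,-0.1006],[-0.2679,0.0973,-0.1508],[-0.3572,0.1297,-0.2011],[-0.4464,0.1621,-0.2514],[-0.4464,0.1621,-0.2514]])

```text
time_s: 3.45
tool_pos: [0.5245, -0.0012, 0.1576]
tool_rot: [-84.3, 52.5, 14.8]
force: [0.3, -0.0, 0.2]
grip_width: 0.0874
```

Run:
```python
from h import *
p,M,o=pose();print(o['qpos'],p,o['tool_rot'],o['time_s'])
rows([(stand([-.15,-.11,.21]),tilt(40))])
snap("wrist",2)
```

```text
[ -9.20004013 -17.21758406  13.06225126 136.27678696 -18.08268446
  25.86017475 117.42146473] [ 0.52453848 -0.00124455  0.15757045] [-84.27172558  52.45966164  14.76004637] 3.45
"offset": [[-0.0558, -0.0134, 0.0003]]
"angular": [[-0.0281, 0.0555, -0.0457]]
```

View pics/wrist2.png

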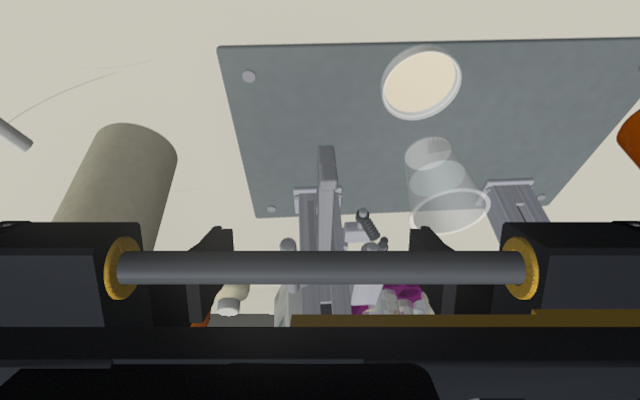

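```bash
cat > ov.py <<'E'
from h import *
import sys
def draw(d,fn,S=None,scale=None,crop=None,bz=0.0,ang=0):
    im=d["pixels"][:,:,::-1].copy()
    sc=1
    if crop: u0,v0,u1,v1=crop; im=im[v0:v1,u0:u1]; sc=scale; im=cv2.resize(im,None,fx=sc,fy=sc,interpolation=cv2.INTER_CUBIC)
    else: u0=v0=0
    def L(a,b,c):
        n=30; P=stand(np.linspace(a,b,n),S); T=d["world_from_camera"]
        if ((P-T[:3,3])@T[:3,:3])[:,2].max()>-.02: return
        q=(proj(d,P)-[u0,v0]+.5)*sc
        for k in range(n-1):
            if k%2==0: cv2.line(im,*[tuple(int(round(v)) for v in x) for x in (q[k],q[k+1])],c,1)
    z=.01
    pl=[(-.15,.17,z),(-.15,-.17,z),(.05,-.17,z),(.05,.17,z)]
    for i in range(4): L(pl[i],pl[(i+1)%4],(0,0,255))
    for y in (-.1,.1):
        for dy in (-.02,.02): L((0,y+dy,.01),(0,y+dy,.3),(0,255,0))
        for k in range(6):
            h=.04+.045*k
            L((0,y-.0045,h),(0,y+.0045,h),(0,255,0));L((0,y-.0045,h+.028),(0,y+.0045,h+.028),(0,255,0))
    for y,gz in ((-.1,.101+bz),(.1,.191)):
        for dy in (-.005,.005): L((-.13,y+dy,gz+.009),(0,y+dy,gz+.009),(255,255,0))
        for dy in (-.005,.005): L((-.13,y+dy,gz-.009),(-.13,y+dy,gz+.021),(255,255,0))
    a=np.radians(161-np.degrees(ang)); yy,zz=-.066+.061*np.cos(a),.112+.061*np.sin(a)
    L((-.092,yy,zz),(-.043,yy,zz),(255,0,255)); L((-.054,-.066,.112),(0,-.066,.112),(255,0,255))
    cv2.imwrite(fn,im)
E
python3 - <<'E'
from ov import *
draw(load("wrist2.pkl"),"pics/ow2.png")
draw(load("top0.pkl"),"pics/ot2.png",crop=(190,105,390,265),scale=3.75)
E
```

```text
(no output)
```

View pics/ow2.png

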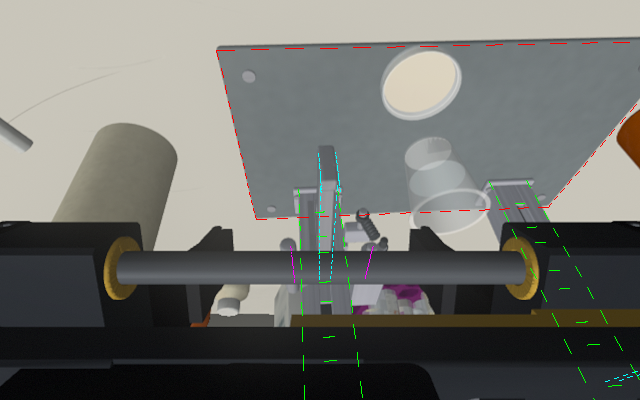

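View pics/ot2.png

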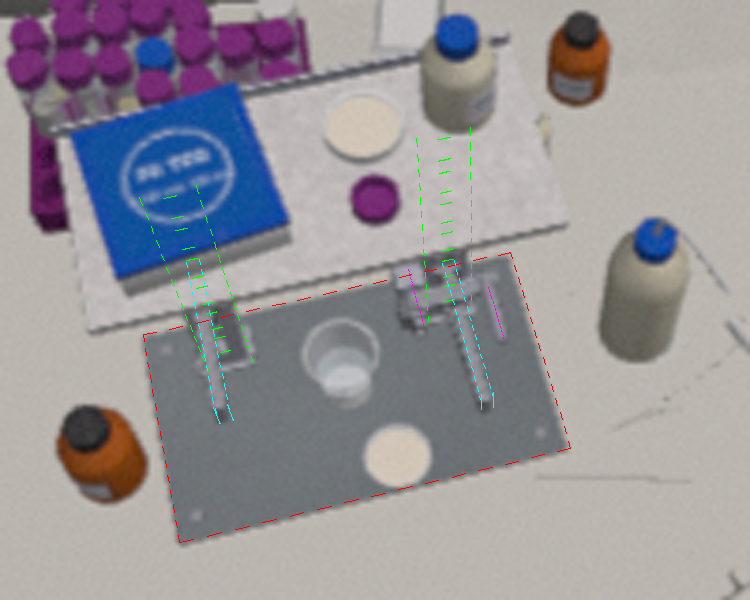

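Run:
```python
from h import *
d=load("wrist2.pkl")
for uv in ((177,160),(135,124)): print(instand(ray(d,uv,0)))
print(instand(pose()[0]), proj(d,[pose()[0]]))
t=load("top0.pkl")
tz=lambda u,v:(190+u/3.75,105+v/3.75)
for uv,z in (((688,270),.14),((605,260),.14),((655,225),.207)): print(instand(ray(t,tz(*uv),z)))
```

```text
[-3.63292043e-02 -2.32390816e-01  2.77555756e-17]
[-8.03429077e-02 -2.53743335e-01  2.77555756e-17]
[-0.12583868 -0.10732969  0.15900757] [[320.48629484 257.06810386]]
[-0.0746712  -0.28460656  0.14      ]
[-0.04899839 -0.22191323  0.14      ]
[-0.06347476 -0.25213624  0.207     ]
```

```bash
cat >> h.py <<'E'
def tool(lean,roll=0,S=None):
    S=S or S0
    A=R.from_euler('z',S[2],degrees=True).as_matrix()
    return A@R.from_euler('x',-roll,degrees=True).as_matrix()@A.T@tilt(lean,S)
E
python3 - <<'E'
from h import *
p,M,o=pose()
N=tool(33,5); g=stand([-.083,-.1255,.132])+N@[.002,0,0]; q=g-.05*N[:,0]
print(instand(q),instand(g))
rows(interp(p,M,q,N,5)+[(q,N)]*2)
E
```

```text
[-0.10914267 -0.12199144  0.172103  ] [-0.08191072 -0.12564619  0.13032904]
"offset": [[-0.0002, -0.0043, -0.0028], [-0.0004, -0.0086, -0.0056], [-0.0006, -0.013, -0.0084], [-0.0008, -0.0173, -0.0112], [-0.001, -0.0216, -0.014], [-0.001, -0.0216, -0.014], [-0.001, -0.0216, -0.014]]
"angular": [[-0.0151, 0.0255, 0.0157], [-0.0303, 0.0511, 0.0315], [-0.0454, 0.0766, 0.0472], [-0.0605, 0.1022, 0.063], [-0.0756, 0.1277, 0.0787], [-0.0756, 0.1277, 0.0787], [-0.0756, 0.1277, 0.0787]]
```

Emit:
drive_tool(offset=[[-0.0002,-0.0043,-0.0028],[-0.0004,-0.0086,-0.0056],[-0.0006,-0.013,-0.0084],[-0.0008,-0.0173,-0.0112],[-0.001,-0.0216,-0.014],[-0.001,-0.0216,-0.014],[-0.001,-0.0216,-0.014]], angular=[[-0.0151,0.0255,0.0157],[-0.0303,0.0511,0.0315],[-0.0454,0.0766,0.0472],[-0.0605,0.1022,0.063],[-0.0756,0.1277,0.0787],[-0.0756,0.1277,0.0787],[-0.0756,0.1277,0.0787]], fingers=0.45)

```text
time_s: 4.38
tool_pos: [0.5444, -0.0138, 0.1723]
tool_rot: [-99.0, 56.7, 1.8]
force: [1.1, -0.2, -0.9]
grip_width: 0.0275
```

Run:
```python
from ov import *
p,M,o=pose();print(o['qpos'],instand(p),o['grip_width'],o['time_s'],o['force'])
N=tool(33,5); g=stand([-.083,-.1255,.132])+N@[.002,0,0]; q=g-.05*N[:,0]
rows([(q,N)]); rows([(g,N)])
draw(snap("wrist",3),"pics/ow3.png")
```

```text
[ -0.76118577 -13.94804797  -0.27675204 130.56475496  -0.98452203
  30.06018139 100.52085162] [-0.10928714 -0.12242655  0.17226245] 0.02748354513575385 4.375 [ 1.08934438 -0.22620139 -0.90293497]
"offset": [[0.0002, -0.0001, 0.0004]]
"angular": [[-0.0016, -0.0001, -0.0001]]
"offset": [[0.0502, -0.0001, 0.0005]]
"angular": [[-0.0016, -0.0001, -0.0001]]
```

View pics/ow3.png

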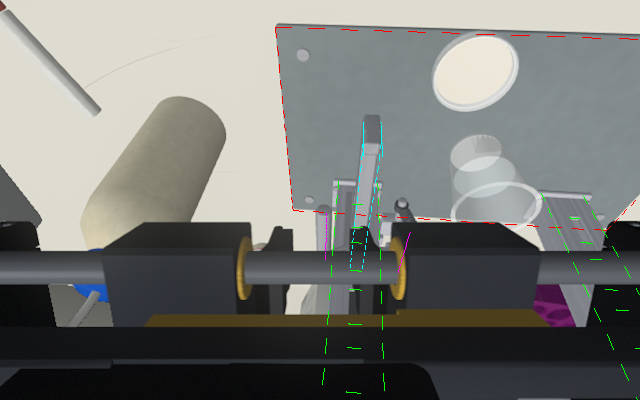

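Run:
```python
from h import *
N=tool(33,5); g=stand([-.083,-.1255,.132])+N@[.002,0,0]
for x in (-.062,-.1,-.15):
  for y in (-.0375,.0375): print(x,y,instand(g+N@[x,y,-.095]).round(3))
for z in (-.06,.06,0.03,-.03):print(instand(g+N@[.008,.0095,z*.9]).round(3))
t=load("wrist3.pkl"); print(proj(t,stand([[-.06,-.25,.207],[-.06,-.235,.207],[-.06,-.225,.15]])))
```

```text
-0.062 -0.0375 [-0.084 -0.214  0.211]
-0.062 0.0375 [-0.147 -0.218  0.17 ]
-0.1 -0.0375 [-0.105 -0.211  0.243]
-0.1 0.0375 [-0.168 -0.215  0.202]
-0.15 -0.0375 [-0.132 -0.208  0.284]
-0.15 0.0375 [-0.195 -0.211  0.244]
[-0.086 -0.18   0.123]
[-0.086 -0.073  0.114]
[-0.086 -0.1    0.116]
[-0.086 -0.154  0.121]
[[ 78.93955848 342.60636126]
 [105.78339422 345.06567818]
 [165.42951555 256.13308537]]
```

Emit:
drive_tool(offset=[[0.01,0,0.0005],[0.02,0,0.0005],[0.03,0,0.0005],[0.04,0,0.0005],[0.05,0,0.0005],[0.05,0,0.0005]], angular=[[0,0,0],[0,0,0],[0,0,0],[0,0,0],[0,0,0],[0,0,0]])

```text
time_s: 5.18
tool_pos: [0.5713, -0.0123, 0.129]
tool_rot: [-99.0, 56.8, 1.8]
force: [-0.2, 0.5, 1.0]
grip_width: 0.0237
```

Run:
```python
from ov import *
p,M,o=pose();print(o['qpos'],instand(p),o['grip_width'],o['time_s'],o['force'])
draw(snap("wrist",4),"pics/ow4.png")
```

```text
[ -1.06333205  -6.66166179  -0.14313118 130.18412311  -0.91486667
  23.27773764 100.39988188] [-0.08246176 -0.12542348  0.12897009] 0.023652453389166994 5.175 [-0.2435184   0.48823719  1.00985522]
```

View pics/ow4.png

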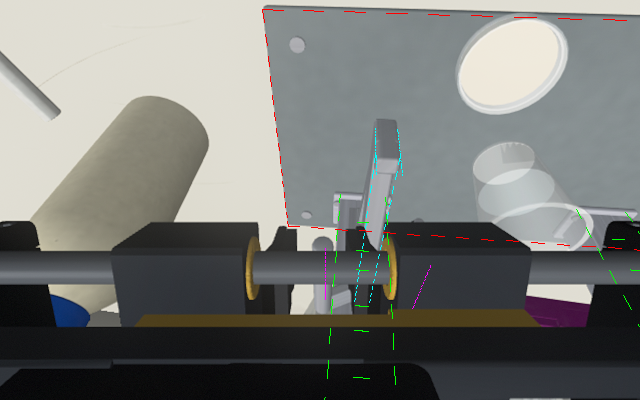

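Emit:
drive_tool(offset=[[0,0,0],[0,0,0],[0,0,0],[0,0,0]], angular=[[0,0,0],[0,0,0],[0,0,0],[0,0,0]], fingers=1, squeeze=15)

```text
time_s: 5.72
tool_pos: [0.5714, -0.0115, 0.1298]
tool_rot: [-99.0, 56.7, 1.9]
force: [-0.3, 3.6, 0.4]
grip_width: 0.0092
```

Run:
```python
from h import *
p,M,o=pose();print(instand(p),o['grip_width'],o['time_s'],o['force'])
# arc rows: rod offset from current pos
c=np.array([-.08,-.066,.112]); 
def off(th):
    a=np.radians(161)-th
    return np.array([0,.061*np.cos(a),.061*np.sin(a)])
A=R.from_euler('z',S0[2],degrees=True)
ths=np.linspace(0,1.1,11)[1:]
rows([(p+A.apply(off(t)-off(0)),M) for t in ths])
```

```text
[-0.08222862 -0.1246937   0.12979101] 0.009235272178817266 5.725 [-0.31954087  3.5819284   0.43212082]
"offset": [[-0.0054, -0.0035, 0.002], [-0.0105, -0.0068, 0.0047], [-0.0154, -0.01, 0.008], [-0.02, -0.0129, 0.012], [-0.0241, -0.0156, 0.0165], [-0.0278, -0.018, 0.0215], [-0.0311, -0.0201, 0.027], [-0.0338, -0.0219, 0.0329], [-0.0359, -0.0233, 0.0391], [-0.0375, -0.0243, 0.0456]]
"angular": [[0.0, 0.0, 0.0], [0.0, 0.0, 0.0], [0.0, 0.0, 0.0], [0.0, 0.0, 0.0], [0.0, 0.0, 0.0], [0.0, 0.0, 0.0], [0.0, 0.0, 0.0], [0.0, 0.0, 0.0], [0.0, 0.0, 0.0], [0.0, 0.0, 0.0]]
```

Emit:
drive_tool(offset=[[-0.0054,-0.0035,0.002],[-0.0105,-0.0068,0.0047],[-0.0154,-0.01,0.008],[-0.02,-0.0129,0.012],[-0.0241,-0.0156,0.0165]], angular=[[0,0,0],[0,0,0],[0,0,0],[0,0,0],[0,0,0]])

```text
time_s: 6.35
tool_pos: [0.5687, 0.0045, 0.1582]
tool_rot: [-99.2, 56.7, 1.6]
force: [0.6, -8.3, 0.3]
grip_width: 0.0095
```

Run:
```python
from ov import *
p,M,o=pose();print(instand(p),o['grip_width'],o['time_s'],o['force'])
draw(snap("wrist",5),"pics/ow5.png",ang=.5)
c=np.array([-.08,-.066,.112]); p0=np.array([-.0822,-.1247,.1298])
def off(th):
    a=np.radians(161)-th
    return np.array([0,.061*np.cos(a),.061*np.sin(a)])
A=R.from_euler('z',S0[2],degrees=True)
ths=np.r_[np.linspace(.66,1.68,8)]
rows([(stand(p0+off(t)-off(0)),M) for t in ths])
```

```text
[-0.08230204 -0.10846732  0.15820522] 0.009476505030463094 6.35 [ 0.59261613 -8.34788291  0.34201516]
"offset": [[-0.0024, -0.0016, 0.0074], [-0.0066, -0.0043, 0.0148], [-0.0099, -0.0064, 0.0228], [-0.0121, -0.0078, 0.0312], [-0.0133, -0.0085, 0.04], [-0.0134, -0.0086, 0.0489], [-0.0124, -0.0079, 0.0577], [-0.0104, -0.0065, 0.0662]]
"angular": [[0.0004, 0.0002, 0.0002], [0.0004, 0.0002, 0.0002], [0.0004, 0.0002, 0.0002], [0.0004, 0.0002, 0.0002], [0.0004, 0.0002, 0.0002], [0.0004, 0.0002, 0.0002], [0.0004, 0.0002, 0.0002], [0.0004, 0.0002, 0.0002]]
```

View pics/ow5.png

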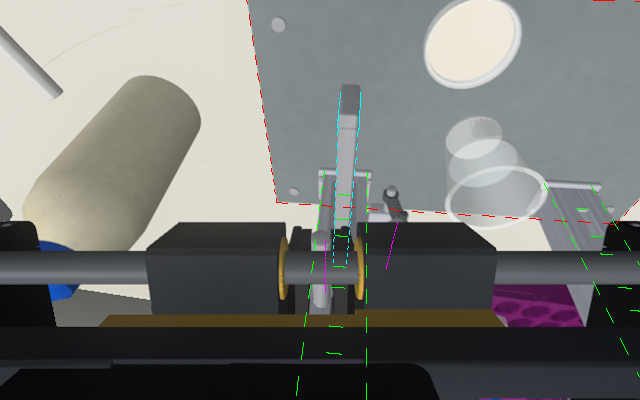

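Emit:
drive_tool(offset=[[-0.0024,-0.0016,0.0074],[-0.0066,-0.0043,0.0148],[-0.0099,-0.0064,0.0228],[-0.0121,-0.0078,0.0312],[-0.0133,-0.0085,0.04],[-0.0134,-0.0086,0.0489],[-0.0124,-0.0079,0.0577],[-0.0104,-0.0065,0.0662]], angular=[[0,0,0],[0,0,0],[0,0,0],[0,0,0],[0,0,0],[0,0,0],[0,0,0],[0,0,0]])

```text
time_s: 7.4
tool_pos: [0.5575, 0.0723, 0.1659]
tool_rot: [-99.2, 56.6, 1.7]
force: [-0.9, 0.9, 0.2]
grip_width: 0.0097
```

Run:
```python
from ov import *
p,M,o=pose();print(instand(p),o['grip_width'],o['time_s'],o['force'])
draw(snap("wrist",6),"pics/ow6.png",ang=1.68)
```

```text
[-0.08217823 -0.03970165  0.16591983] 0.009735324897640868 7.4 [-0.90855531  0.87377611  0.24535821]
```

View pics/ow6.png

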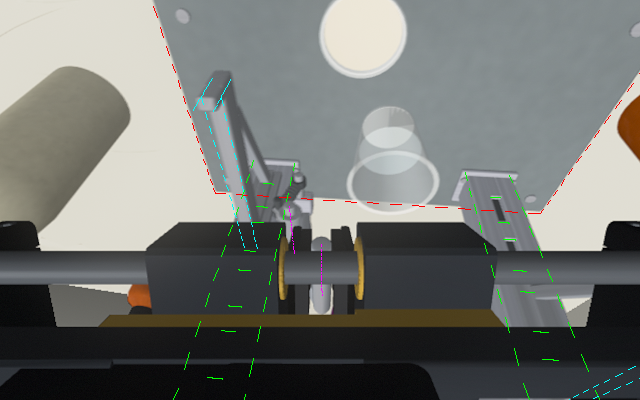

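Emit:
drive_tool(offset=[[0,0,0],[0,0,0],[-0.01,0,0],[-0.02,0,0],[-0.03,0,0]], angular=[[0,0,0],[0,0,0],[0,0,0],[0,0,0],[0,0,0]], fingers=0.4)

```text
time_s: 8.07
tool_pos: [0.5406, 0.0726, 0.1914]
tool_rot: [-99.1, 56.6, 1.8]
force: [-0.2, -0.0, -0.3]
grip_width: 0.026
```

Run:
```python
from ov import *
p,M,o=pose();print(instand(p),o['grip_width'],o['time_s'],o['force'],o['qpos'])
draw(snap("wrist",7),"pics/ow7.png",ang=1.75)
D=[(18.44,83.17,78.54,np.hypot(.27412,.58879),.22947),(-13.948,130.565,30.06,np.hypot(.5444,.0138),.1723),(-6.662,130.184,23.278,np.hypot(.5713,.0123),.129)]
s=lambda x:np.sin(np.radians(x)); c=lambda x:np.cos(np.radians(x))
def f(v):
    h,a,b,t,e=v; r=[]
    for j2,j4,j6,rr,z in D:
        A,B,C=j2,j2+j4,j2+j4+j6
        r+= [a*s(A)+e*c(A)+b*s(B)+t*s(C)-rr, h+a*c(A)-e*s(A)+b*c(B)+t*c(C)-z]
    return r
q=least_squares(f,[.3,.35,.35,.3,0]); print(q.x,q.fun)
h,a,b,t,e=q.x
for lean in (25,30,33,36):
  for P in ((-.105,-.1,.101),(-.105,-.1,.191),(-.123,-.1,.205),(-.125,-.1,.16)):
    N=tool(lean); w=stand(P)+N@[.006,0,0]; R0=np.hypot(w[0],w[1]); C=180-lean
    x=R0-t*s(C); y=w[2]-t*c(C)-h; d=np.hypot(x,y); 
    ca=(a*a+d*d-b*b)/(2*a*d); A=np.degrees(np.arctan2(x,y)-np.arccos(np.clip(ca,-1,1)))
    j4=np.degrees(np.pi-np.arccos(np.clip((a*a+b*b-d*d)/(2*a*b),-1,1)))
    print(lean,P,round(A,1),round(j4,1),round(C-A-j4,1))
```

```text
[-0.09878521 -0.03665066  0.19143323] 0.026025223385343254 8.075 [-0.19457903 -0.02691359 -0.33094134] [ -2.18916373 -14.75668524 -11.47568843 128.668014     7.10053977
  33.25442818  81.92784588]
[ 2.50751962e-01  4.67651906e-01  5.13345818e-01  3.61730017e-01
 -3.62178002e-04] [ 2.67505084e-06 -2.01578754e-06  1.17536026e-05 -2.05018559e-05
 -1.23363620e-05  2.25163778e-05]
25 (-0.105, -0.1, 0.101) -3.2 128.2 30.0
25 (-0.105, -0.1, 0.191) -9.7 122.4 42.3
25 (-0.123, -0.1, 0.205) -12.9 123.3 44.6
25 (-0.125, -0.1, 0.16) -10.5 126.9 38.6
30 (-0.105, -0.1, 0.101) -5.4 132.2 23.2
30 (-0.105, -0.1, 0.191) -12.6 126.5 36.1
30 (-0.123, -0.1, 0.205) -16.0 127.4 38.6
30 (-0.125, -0.1, 0.16) -13.3 130.9 32.4
33 (-0.105, -0.1, 0.101) -6.6 134.5 19.0
33 (-0.105, -0.1, 0.191) -14.2 129.0 32.3
33 (-0.123, -0.1, 0.205) -17.7 129.8 34.9
33 (-0.125, -0.1, 0.16) -14.9 133.3 28.6
36 (-0.105, -0.1, 0.101) -7.5 136.9 14.6
36 (-0.105, -0.1, 0.191) -15.8 131.4 28.4
36 (-0.123, -0.1, 0.205) -19.4 132.2 31.2
36 (-0.125, -0.1, 0.16) -16.3 135.7 24.6
```

View pics/ow7.png

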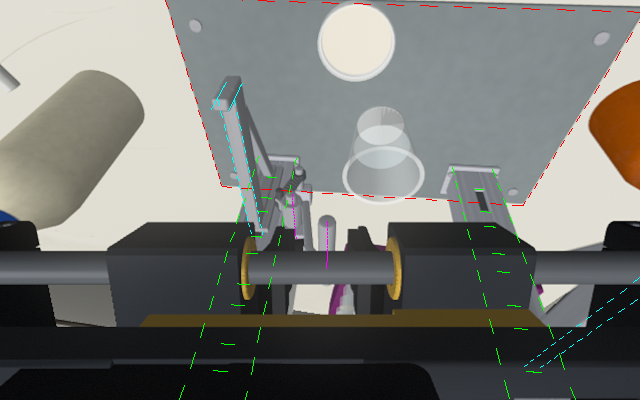

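Run:
```python
from h import *
p,M,o=pose()
N=tool(29); g=stand([-.108,-.101,.1005])+N@[.008,0,0]; q=g-.055*N[:,0]
w=stand([-.122,-.1,.19])
print(instand(q),instand(g))
rows(interp(p,M,w,N,5)+interp(w,N,q,N,4)+[(q,N)])
```

```text
[-0.13078605 -0.101       0.14160713] [-0.10412152 -0.101       0.09350304]
"offset": [[-0.0012, 0.0048, -0.0126], [-0.0024, 0.0096, -0.0252], [-0.0035, 0.0144, -0.0378], [-0.0047, 0.0192, -0.0505], [-0.0059, 0.0241, -0.0631], [0.003, 0.0325, -0.0623], [0.0119, 0.041, -0.0615], [0.0208, 0.0494, -0.0607], [0.0297, 0.0578, -0.0599], [0.0297, 0.0578, -0.0599]]
"angular": [[0.0088, -0.0152, 0.0146], [0.0176, -0.0303, 0.0293], [0.0264, -0.0455, 0.0439], [0.0353, -0.0607, 0.0585], [0.0441, -0.0758, 0.0732], [0.0441, -0.0758, 0.0732], [0.0441, -0.0758, 0.0732], [0.0441, -0.0758, 0.0732], [0.0441, -0.0758, 0.0732], [0.0441, -0.0758, 0.0732]]
```

Emit:
drive_tool(offset=[[-0.0012,0.0048,-0.0126],[-0.0024,0.0096,-0.0252],[-0.0035,0.0144,-0.0378],[-0.0047,0.0192,-0.0505],[-0.0059,0.0241,-0.0631],[0.003,0.0325,-0.0623],[0.0119,0.041,-0.0615],[0.0208,0.0494,-0.0607],[0.0297,0.0578,-0.0599],[0.0297,0.0578,-0.0599]], angular=[[0.0088,-0.0152,0.0146],[0.0176,-0.0303,0.0293],[0.0264,-0.0455,0.0439],[0.0353,-0.0607,0.0585],[0.0441,-0.0758,0.0732],[0.0441,-0.0758,0.0732],[0.0441,-0.0758,0.0732],[0.0441,-0.0758,0.0732],[0.0441,-0.0758,0.0732],[0.0441,-0.0758,0.0732]], fingers=0.35)

```text
time_s: 9.38
tool_pos: [0.5185, 0.004, 0.1398]
tool_rot: [-90.0, 61.2, 9.5]
force: [-0.5, -0.8, -0.7]
grip_width: 0.0288
```

Run:
```python
from ov import *
p,M,o=pose();print(instand(p),o['grip_width'],o['time_s'],o['force'],o['qpos'])
draw(snap("wrist",8),"pics/ow8.png",ang=1.75)
N=tool(29); g=stand([-.108,-.101,.1005])+N@[.008,0,0]
rows([(g,N)])
```

```text
[-0.13188992 -0.10062549  0.13981074] 0.0287574786292035 9.375 [-0.46860847 -0.76086024 -0.69981036] [ -4.26758639 -12.67325779   3.5993516  131.8017666   -6.57736036
  32.49600244 103.60126621]
"offset": [[0.0546, -0.0007, -0.0002]]
"angular": [[0.0002, 0.0002, -0.0011]]
```

View pics/ow8.png

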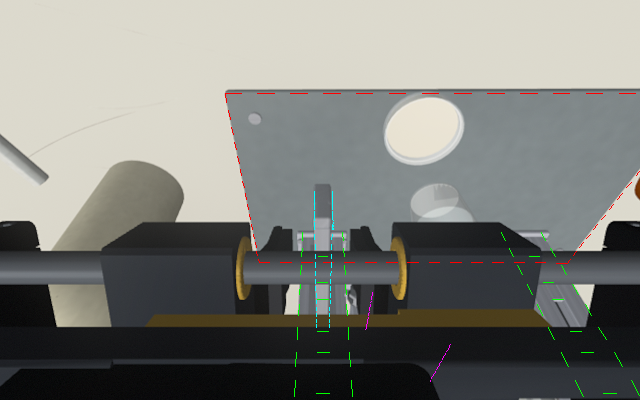

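Emit:
drive_tool(offset=[[0.011,0,0],[0.022,0,0],[0.033,0,0],[0.044,0,0],[0.0545,0,0],[0.0545,0,0]], angular=[[0,0,0],[0,0,0],[0,0,0],[0,0,0],[0,0,0],[0,0,0]])

```text
time_s: 10.18
tool_pos: [0.5449, 0.0084, 0.092]
tool_rot: [-90.0, 61.2, 9.5]
force: [-0.1, 0.4, 0.1]
grip_width: 0.0281
```

Run:
```python
from ov import *
p,M,o=pose();print(instand(p),o['grip_width'],o['time_s'],o['force'],o['qpos'])
draw(snap("wrist",9),"pics/ow9.png",ang=1.75)
```

```text
[-0.10508049 -0.10066828  0.09199357] 0.028079852271256915 10.175 [-0.14793145  0.39690312  0.05582584] [ -5.39211587  -4.7737799    4.31710064 131.58873955  -8.92408686
  24.89065536 105.6490264 ]
```

View pics/ow9.png

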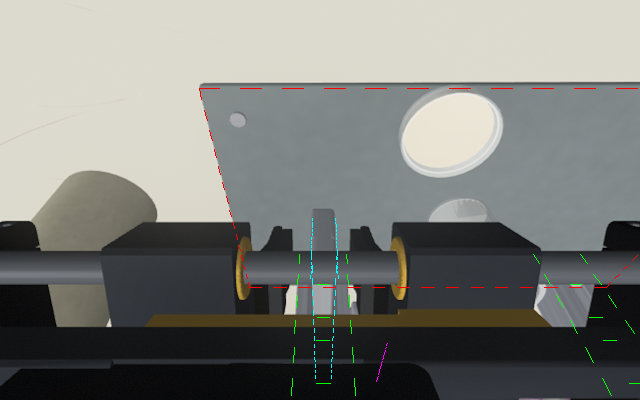

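Emit:
drive_tool(offset=[[0,0,0],[0,0,0],[0,0,0],[0,0,0]], angular=[[0,0,0],[0,0,0],[0,0,0],[0,0,0]], fingers=1, squeeze=55)

```text
time_s: 10.72
tool_pos: [0.5453, 0.0083, 0.093]
tool_rot: [-90.0, 61.1, 9.5]
force: [-1.2, -0.1, 1.2]
grip_width: 0.0095
```

Run:
```python
from h import *
p,M,o=pose();print(instand(p),o['grip_width'],o['time_s'],o['force'],o['wrist_torque'])
e=lambda dx,dz:(p+stand([dx,0,dz])-stand([0,0,0]),M)
rows([e(0,.005),e(0,.010),e(0,.014),e(0,.014),e(0,.014)])
```

```text
[-0.10475048 -0.10080691  0.0929969 ] 0.009541076818975017 10.725 [-1.17691561 -0.08105872  1.18987022] [0.02382362 0.45709912 0.03117483]
"offset": [[-0.0044, -0.0024, 0.0], [-0.0088, -0.0048, 0.0], [-0.0123, -0.0068, 0.0], [-0.0123, -0.0068, 0.0], [-0.0123, -0.0068, 0.0]]
"angular": [[0.0, 0.0, 0.0], [0.0, 0.0, 0.0], [0.0, 0.0, 0.0], [0.0, 0.0, 0.0], [0.0, 0.0, 0.0]]
```

Emit:
drive_tool(offset=[[-0.0044,-0.0024,0.0],[-0.0088,-0.0048,0.0],[-0.0123,-0.0068,0.0],[-0.0123,-0.0068,0.0],[-0.0123,-0.0068,0.0]], angular=[[0,0,0],[0,0,0],[0,0,0],[0,0,0],[0,0,0]])

```text
time_s: 11.35
tool_pos: [0.5449, 0.0082, 0.1067]
tool_rot: [-90.0, 61.1, 9.5]
force: [0.7, -0.3, -2.3]
grip_width: 0.0092
```

Run:
```python
from ov import *
p,M,o=pose();print(instand(p),o['grip_width'],o['time_s'],o['force'],o['wrist_torque'],o['tool_rot'])
e=lambda dx,dz:(p+stand([dx,0,dz])-stand([0,0,0]),M)
rows([e(-.006,0),e(-.012,0),e(-.018,0),e(-.018,0)])
draw(snap("wrist",10),"pics/ow10.png",ang=1.75,bz=.014)
draw(snap("top",10),"pics/ot10.png",ang=1.75,bz=.014,crop=(190,105,390,265),scale=3.75)
```

```text
[-0.10515641 -0.10080723  0.10666629] 0.009248803902048854 11.35 [ 0.71007303 -0.27860102 -2.32779612] [-0.00618469  0.79216782  0.00365897] [-89.96588361  61.14056541   9.51733577]
"offset": [[-0.0029, 0.0053, 0.0], [-0.0058, 0.0105, 0.0], [-0.0087, 0.0158, 0.0], [-0.0087, 0.0158, 0.0]]
"angular": [[0.0, 0.0, 0.0], [0.0, 0.0, 0.0], [0.0, 0.0, 0.0], [0.0, 0.0, 0.0]]
```

View pics/ow10.png

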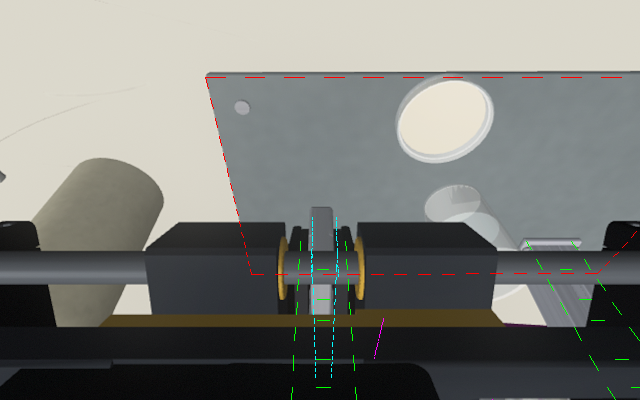

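View pics/ot10.png

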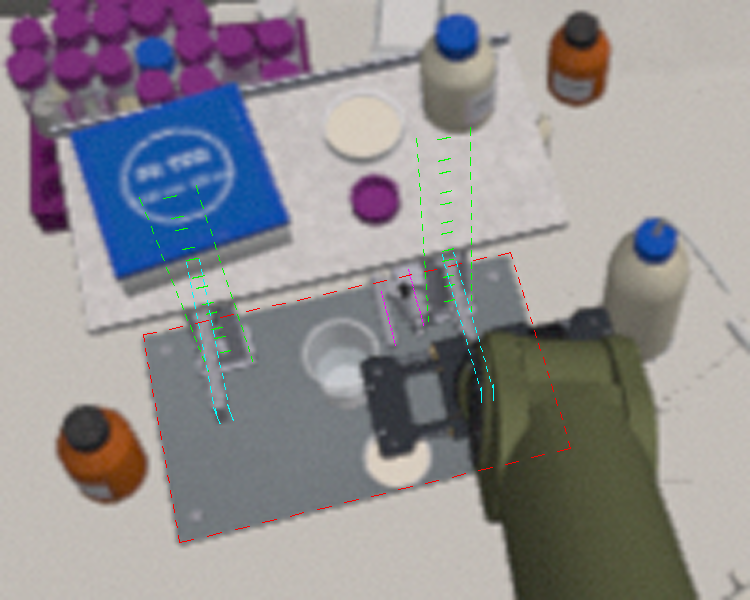

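Emit:
drive_tool(offset=[[-0.0029,0.0053,0.0],[-0.0058,0.0105,0.0],[-0.0087,0.0158,0.0],[-0.0087,0.0158,0.0]], angular=[[0,0,0],[0,0,0],[0,0,0],[0,0,0]])

```text
time_s: 11.95
tool_pos: [0.5266, 0.0052, 0.1066]
tool_rot: [-90.0, 61.1, 9.5]
force: [0.4, 0.6, -1.7]
grip_width: 0.0095
```

Run:
```python
from ov import *
p,M,o=pose();print(instand(p),o['grip_width'],o['time_s'],o['force'],o['wrist_torque'],o['tool_rot'],o['qpos'])
snap("wrist",11)
d=snap("scene",11);
cv2.imwrite("pics/scz.png",cv2.resize(d["pixels"][110:260,240:400,::-1],(640,600),interpolation=cv2.INTER_CUBIC))
g=[-.1235,-.1005,.1975]
rows(interp(p,M,stand(g),M,8)+[(stand(g),M)]*2)
```

```text
[-0.12369174 -0.10082494  0.10658554] 0.009487470958296152 11.95 [ 0.43264962  0.62355574 -1.73149894] [-0.0227137  0.800686  -0.0084214] [-89.95833806  61.13928185   9.51471923] [ -4.93791505  -8.66365788   4.20702799 132.96696149  -7.96310891
  27.34137777 105.00968764]
"offset": [[-0.01, -0.0047, 0.0], [-0.0199, -0.0103, 0.0001], [-0.0299, -0.0158, 0.0001], [-0.0398, -0.0213, 0.0002], [-0.0498, -0.0268, 0.0002], [-0.0597, -0.0323, 0.0003], [-0.0696, -0.0378, 0.0003], [-0.0796, -0.0433, 0.0003], [-0.0796, -0.0433, 0.0003], [-0.0796, -0.0433, 0.0003]]
"angular": [[0.0002, -0.0001, 0.0007], [0.0002, -0.0001, 0.0007], [0.0002, -0.0001, 0.0007], [0.0002, -0.0001, 0.0007], [0.0002, -0.0001, 0.0007], [0.0002, -0.0001, 0.0007], [0.0002, -0.0001, 0.0007], [0.0002, -0.0001, 0.0007], [0.0002, -0.0001, 0.0007], [0.0002, -0.0001, 0.0007]]
```

View pics/wrist11.png

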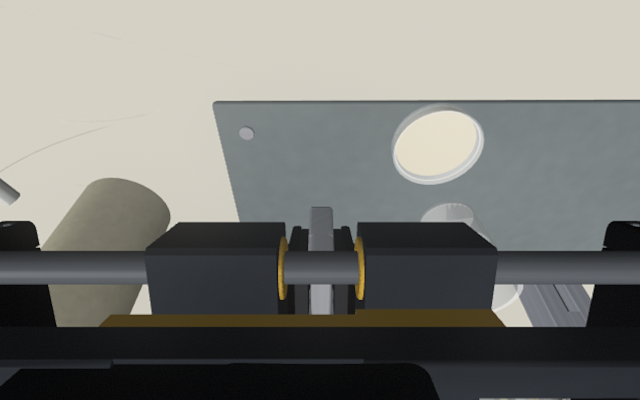

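View pics/scz.png

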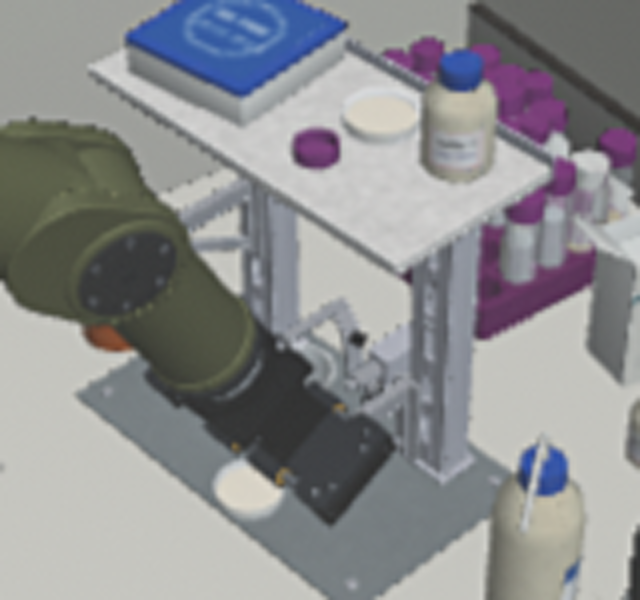

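Emit:
drive_tool(offset=[[-0.01,-0.0047,0.0],[-0.0199,-0.0103,0.0001],[-0.0299,-0.0158,0.0001],[-0.0398,-0.0213,0.0001],[-0.0498,-0.0268,0.0001],[-0.0597,-0.0323,0.0001],[-0.0696,-0.0378,0.0001],[-0.0796,-0.0433,0.0001],[-0.0796,-0.0433,0.0001],[-0.0796,-0.0433,0.0001]], angular=[[0,0,0],[0,0,0],[0,0,0],[0,0,0],[0,0,0],[0,0,0],[0,0,0],[0,0,0],[0,0,0],[0,0,0]])

```text
time_s: 13.3
tool_pos: [0.5264, 0.0052, 0.197]
tool_rot: [-90.0, 61.2, 9.5]
force: [-0.2, -0.8, -1.7]
grip_width: 0.0098
```

Run:
```python
from ov import *
p,M,o=pose();print(instand(p),o['grip_width'],o['time_s'],o['force'],o['wrist_torque'],o['tool_rot'],o['qpos'])
snap("wrist",12)
d=snap("scene",12);
cv2.imwrite("pics/scz12.png",cv2.resize(d["pixels"][110:260,240:400,::-1],(640,600),interpolation=cv2.INTER_CUBIC))
```

```text
[-0.12389742 -0.10074428  0.19704662] 0.009793412493097347 13.3 [-0.20249361 -0.83552514 -1.74469965] [-0.04778632  0.79150318 -0.02181226] [-89.96416652  61.15037595   9.51502572] [ -3.36855496 -15.38234197   2.48405766 126.79322721  -5.48192617
  40.14543022 101.9700714 ]
```

View pics/wrist12.png

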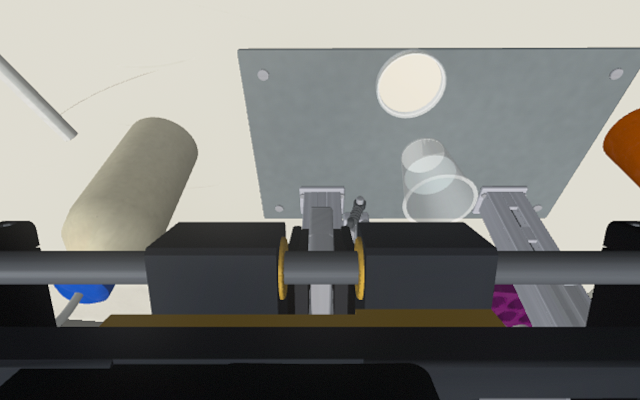

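View pics/scz12.png

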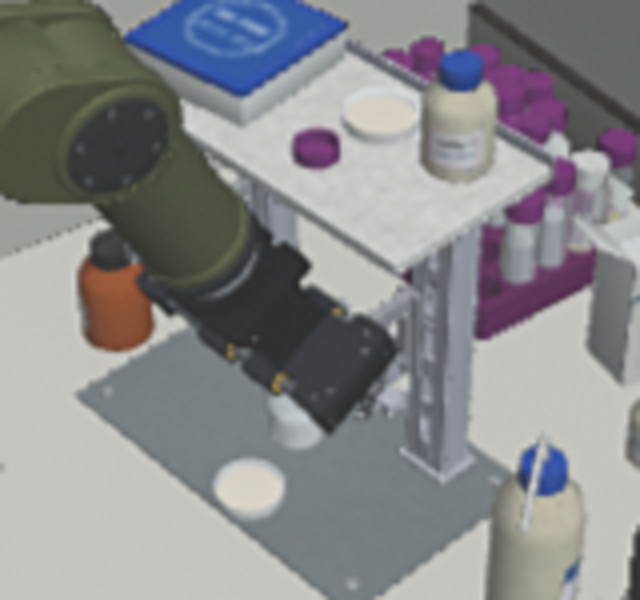

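Run:
```python
from h import *
p,M,o=pose()
e=lambda x,z:(stand([x,-.1008,z]),M)
rows([e(x,.1973) for x in (-.119,-.114,-.110,-.107,-.105,-.105)])
```

```text
"offset": [[0.0019, -0.0047, -0.0001], [0.0043, -0.009, -0.0001], [0.0063, -0.0125, -0.0001], [0.0077, -0.0152, -0.0001], [0.0087, -0.0169, -0.0001], [0.0087, -0.0169, -0.0001]]
"angular": [[0.0, 0.0, 0.0], [0.0, 0.0, 0.0], [0.0, 0.0, 0.0], [0.0, 0.0, 0.0], [0.0, 0.0, 0.0], [0.0, 0.0, 0.0]]
```

Emit:
drive_tool(offset=[[0.0019,-0.0047,-0.0001],[0.0043,-0.009,-0.0001],[0.0063,-0.0125,-0.0001],[0.0077,-0.0152,-0.0001],[0.0087,-0.0169,-0.0001],[0.0087,-0.0169,-0.0001]], angular=[[0,0,0],[0,0,0],[0,0,0],[0,0,0],[0,0,0],[0,0,0]])

```text
time_s: 14.15
tool_pos: [0.544, 0.0082, 0.1961]
tool_rot: [-89.9, 61.4, 9.6]
force: [-3.3, -0.4, -2.1]
grip_width: 0.0094
```

Run:
```python
from ov import *
p,M,o=pose();print(instand(p),o['grip_width'],o['time_s'],R.from_euler('z',-S0[2],degrees=True).apply(o['force']),o['wrist_torque'],o['tool_rot'],o['qpos'])
e=lambda x,z:(stand([x,-.1008,z]),M)
rows([e(x,.1973) for x in (-.1045,-.103,-.102,-.102)])
```

```text
[-0.10606561 -0.1007348   0.1961416 ] 0.009413836564131696 14.15 [-3.33606068  0.16083164 -2.09533078] [-0.22006017  1.51081132 -0.04655089] [-89.92120075  61.35237568   9.56102113] [ -3.58499342 -12.74680302   2.3570017  124.82760213  -5.48783252
  39.65810013 101.6726832 ]
"offset": [[-0.0003, -0.0019, -0.0001], [0.0005, -0.0032, -0.0001], [0.0009, -0.0041, -0.0001], [0.0009, -0.0041, -0.0001]]
"angular": [[0.0, 0.0, 0.0], [0.0, 0.0, 0.0], [0.0, 0.0, 0.0], [0.0, 0.0, 0.0]]
```

Run:
```python
from h import *
p,M,o=pose()
N=tool(28.85)
e=lambda x,z:(stand([x,-.1008,z]),N)
rows([e(x,.1975) for x in (-.104,-.102,-.100,-.100)])
```

```text
"offset": [[-0.0002, -0.0025, -0.0001], [0.0008, -0.0042, -0.0001], [0.0017, -0.006, -0.0001], [0.0017, -0.006, -0.0001]]
"angular": [[-0.0001, 0.0007, -0.0035], [-0.0001, 0.0007, -0.0035], [-0.0001, 0.0007, -0.0035], [-0.0001, 0.0007, -0.0035]]
```

Emit:
drive_tool(offset=[[-0.0002,-0.0025,0],[0.0008,-0.0042,0],[0.0017,-0.006,0],[0.0017,-0.006,0]], angular=[[0,0,-0.0035],[0,0,-0.0035],[0,0,-0.0035],[0,0,-0.0035]])

```text
time_s: 14.65
tool_pos: [0.5465, 0.0086, 0.1943]
tool_rot: [-89.8, 61.7, 9.7]
force: [-8.4, -2.2, -2.3]
grip_width: 0.0096
```

```bash
cat > st.py <<'E'
from ov import *
p,M,o=pose();print(instand(p).round(5),o['grip_width'],o['time_s'],"F",R.from_euler('z',-S0[2],degrees=True).apply(o['force']).round(2),"T",o['wrist_torque'].round(2),o['tool_rot'].round(2))
E
python3 st.py
```

```text
[-0.10346 -0.10069  0.19433] 0.009611068697691044 14.65 F [-8.62 -0.8  -2.28] T [-0.43  2.85 -0.1 ] [-89.81  61.66   9.66]
```

Run:
```python
from h import *
p,M,o=pose()
A=R.from_euler('z',S0[2],degrees=True)
N=tool(28.6)
e=lambda dx,dz:(p+A.apply([dx,0,dz]),N)
# current measured lags command by (-.1035 vs -.100, .1943 vs .1975)
rows([e(.0045,.0045),e(.006,.0045),e(.0075,.0045),e(.0075,.0045)])
```

```text
"offset": [[-0.0018, -0.0061, 0.0], [-0.0011, -0.0074, 0.0], [-0.0004, -0.0087, 0.0], [-0.0004, -0.0087, 0.0]]
"angular": [[-0.0006, 0.0015, -0.0046], [-0.0006, 0.0015, -0.0046], [-0.0006, 0.0015, -0.0046], [-0.0006, 0.0015, -0.0046]]
```

Emit:
drive_tool(offset=[[-0.0018,-0.0061,0],[-0.0011,-0.0074,0],[-0.0004,-0.0087,0],[-0.0004,-0.0087,0]], angular=[[0,0.0015,-0.0046],[0,0.0015,-0.0046],[0,0.0015,-0.0046],[0,0.0015,-0.0046]])

```text
time_s: 15.15
tool_pos: [0.5473, 0.0088, 0.1929]
tool_rot: [-89.8, 62.4, 9.6]
force: [-18.0, -3.3, -0.5]
grip_width: 0.0097
```

```bash
python3 st.py
```

```text
[-0.10269 -0.10067  0.19294] 0.009692130058100514 15.15 F [-18.25  -0.3   -0.51] T [-0.71  4.35  0.02] [-89.79  62.38   9.64]
```

Run:
```python
from h import *
p,M,o=pose()
N=tool(28.8)
e=lambda x,z:(stand([x,-.1007,z]),N)
rows([e(-.098,.195),e(-.0985,.191),e(-.0985,.188),e(-.0985,.185),e(-.0985,.185)])
```

```text
"offset": [[0.0003, -0.0051, -0.0], [0.0037, -0.0028, -0.0], [0.0063, -0.0014, -0.0], [0.009, -0.0, -0.0], [0.009, -0.0, -0.0]]
"angular": [[-0.0012, 0.0013, -0.0205], [-0.0012, 0.0013, -0.0205], [-0.0012, 0.0013, -0.0205], [-0.0012, 0.0013, -0.0205], [-0.0012, 0.0013, -0.0205]]
```

Emit:
drive_tool(offset=[[0.0003,-0.0051,0],[0.0037,-0.0028,0],[0.0063,-0.0014,0],[0.009,0,0],[0.009,0,0]], angular=[[0,0.0013,-0.0205],[0,0.0013,-0.0205],[0,0.0013,-0.0205],[0,0.0013,-0.0205],[0,0.0013,-0.0205]])

```text
time_s: 15.78
tool_pos: [0.5462, 0.0084, 0.1838]
tool_rot: [-89.8, 61.8, 9.6]
force: [-37.5, -4.2, 21.5]
grip_width: 0.0097
```

```bash
python3 st.py
```

```text
[-0.10383 -0.10091  0.18379] 0.009651549218874945 15.775 F [-37.66   2.04  21.53] T [-0.48  5.16  0.22] [-89.77  61.85   9.62]
```

```bash
python3 - <<'E'
from ov import *
p,M,o=pose()
A=R.from_euler('z',S0[2],degrees=True)
rows([(p+A.apply([0.001,0,.002]),M)]); rows([(p+A.apply([0.001,0,-.002]),M)]); 
snap("wrist",13)
d=snap("scene",13);
cv2.imwrite("pics/scz13.png",cv2.resize(d["pixels"][110:260,240:400,::-1],(640,600),interpolation=cv2.INTER_CUBIC))
E
python3 st.py
```

```text
"offset": [[-0.0013, -0.0018, 0.0]]
"angular": [[0.0, 0.0, 0.0]]
"offset": [[0.0022, 0.0001, -0.0]]
"angular": [[0.0, 0.0, 0.0]]
[-0.10381 -0.10086  0.18382] 0.009624896233476407 15.875 F [-37.39   1.79  21.72] T [-0.43  5.14  0.3 ] [-89.76  61.84   9.63]
```

View pics/wrist13.png

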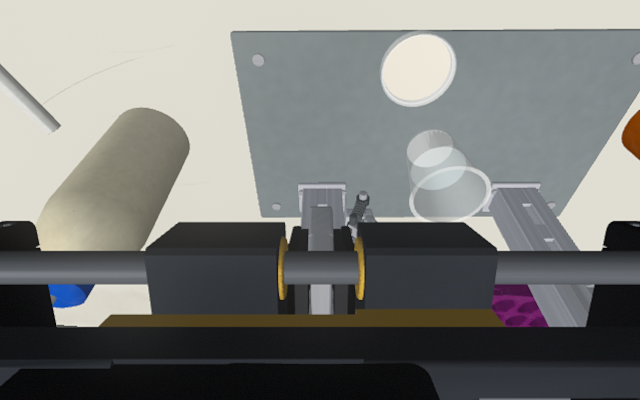

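View pics/scz13.png

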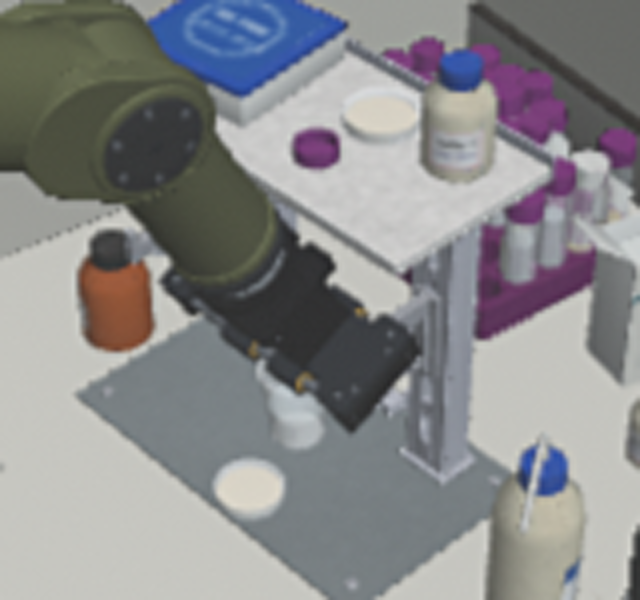

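Run:
```python
from h import *
p,M,o=pose()
N=tool(28.86)
e=lambda x,z:(stand([x,-.1007,z]),N)
rows([e(-.100,.184),e(-.1015,.183),e(-.1025,.182),e(-.1025,.182)])
```

```text
"offset": [[0.0016, -0.0034, 0.0002], [0.0018, -0.0016, 0.0002], [0.0022, -0.0003, 0.0002], [0.0022, -0.0003, 0.0002]]
"angular": [[-0.002, 0.0012, -0.0123], [-0.002, 0.0012, -0.0123], [-0.002, 0.0012, -0.0123], [-0.002, 0.0012, -0.0123]]
```

Emit:
drive_tool(offset=[[0.0016,-0.0034,0],[0.0018,-0.0016,0],[0.0022,-0.0003,0],[0.0022,-0.0003,0]], angular=[[0,0.0012,-0.0123],[0,0.0012,-0.0123],[0,0.0012,-0.0123],[0,0.0012,-0.0123]])

```text
time_s: 16.38
tool_pos: [0.5456, 0.0083, 0.1828]
tool_rot: [-89.8, 61.3, 9.6]
force: [-23.5, -3.2, 15.4]
grip_width: 0.0098
```

```bash
python3 st.py
```

```text
[-0.10447 -0.10086  0.18284] 0.00980057281978072 16.375 F [-23.7    0.68  15.45] T [-0.08  3.14  0.28] [-89.81  61.32   9.56]
```

Run:
```python
from h import *
p,M,o=pose()
N=tool(28.86)
e=lambda x,z:(stand([x,-.1008,z]),N)
rows([e(-.1045,.1825),e(-.106,.1825),e(-.106,.1815),e(-.106,.1815)])
```

```text
"offset": [[0.0003, 0.0002, 0.0001], [-0.0004, 0.0015, 0.0001], [0.0004, 0.002, 0.0001], [0.0004, 0.002, 0.0001]]
"angular": [[-0.0021, 0.0006, -0.0031], [-0.0021, 0.0006, -0.0031], [-0.0021, 0.0006, -0.0031], [-0.0021, 0.0006, -0.0031]]
```

Emit:
drive_tool(offset=[[0.0003,0.0002,0],[-0.0004,0.0015,0],[0.0004,0.002,0],[0.0004,0.002,0]], angular=[[0,0,-0.0031],[0,0,-0.0031],[0,0,-0.0031],[0,0,-0.0031]])

```text
time_s: 16.88
tool_pos: [0.5452, 0.0081, 0.1828]
tool_rot: [-89.9, 61.0, 9.5]
force: [-1.3, 0.9, 2.3]
grip_width: 0.0099
```

```bash
python3 st.py
python3 - <<'E'
from h import *
p,M,o=pose()
N=tool(28.86)
e=lambda x,z:(stand([x,-.1008,z]),N)
rows([e(-.1055,.1835),e(-.1055,.1850),e(-.1055,.1850)])
E
```

```text
[-0.10486 -0.10099  0.1828 ] 0.009853480356739332 16.875 F [-1.11  1.12  2.32] T [0.08 0.24 0.05] [-89.85  60.98   9.51]
"offset": [[-0.0009, 0.0002, 0.0002], [-0.0022, -0.0005, 0.0002], [-0.0022, -0.0005, 0.0002]]
"angular": [[-0.0021, 0.0003, 0.0028], [-0.0021, 0.0003, 0.0028], [-0.0021, 0.0003, 0.0028]]
```

Emit:
drive_tool(offset=[[-0.0009,0.0002,0],[-0.0022,-0.0005,0],[-0.0022,-0.0005,0]], angular=[[0,0,0.0028],[0,0,0.0028],[0,0,0.0028]])

```text
time_s: 17.25
tool_pos: [0.5452, 0.0081, 0.1852]
tool_rot: [-89.9, 61.1, 9.5]
force: [5.0, 1.6, -2.4]
grip_width: 0.0096
```

```bash
python3 st.py
```

```text
[-0.1049  -0.10097  0.1852 ] 0.00958960937301523 17.25 F [ 5.15  0.73 -2.44] T [ 0.13 -0.16  0.01] [-89.87  61.08   9.5 ]
```

Run:
```python
from h import *
p,M,o=pose()
N=tool(28.9)
e=lambda x,z:(stand([x,-.1009,z]),N)
rows([e(-.1035,.1855),e(-.102,.184),e(-.102,.182),e(-.102,.1805),e(-.102,.1795),e(-.102,.1795)])
```

```text
"offset": [[0.0004, -0.0014, 0.0001], [0.0025, -0.002, 0.0001], [0.0042, -0.001, 0.0001], [0.0055, -0.0003, 0.0001], [0.0064, 0.0002, 0.0001], [0.0064, 0.0002, 0.0001]]
"angular": [[-0.002, 0.0002, 0.0004], [-0.002, 0.0002, 0.0004], [-0.002, 0.0002, 0.0004], [-0.002, 0.0002, 0.0004], [-0.002, 0.0002, 0.0004], [-0.002, 0.0002, 0.0004]]
```

Emit:
drive_tool(offset=[[0.0004,-0.0014,0],[0.0025,-0.002,0],[0.0042,-0.001,0],[0.0055,-0.0003,0],[0.0064,0.0002,0],[0.0064,0.0002,0]], angular=[[0,0,0],[0,0,0],[0,0,0],[0,0,0],[0,0,0],[0,0,0]])

```text
time_s: 18.0
tool_pos: [0.5452, 0.0077, 0.1817]
tool_rot: [-89.8, 61.3, 9.6]
force: [-37.7, -4.0, 32.4]
grip_width: 0.0095
```

```bash
python3 st.py
```

```text
[-0.10491 -0.10137  0.18167] 0.00945722310100554 18.0 F [-37.82   2.28  32.4 ] T [-0.06  3.79  0.44] [-89.76  61.34   9.59]
```

Run:
```python
from h import *
p,M,o=pose()
N=tool(28.9)
e=lambda x,z:(stand([x,-.1009,z]),N)
rows([e(-.104,.181),e(-.1055,.1815),e(-.106,.1815),e(-.106,.1815)])
```

```text
"offset": [[0.001, -0.0005, 0.0005], [-0.0001, 0.0006, 0.0005], [-0.0004, 0.001, 0.0005], [-0.0004, 0.001, 0.0005]]
"angular": [[-0.0025, 0.0009, -0.0043], [-0.0025, 0.0009, -0.0043], [-0.0025, 0.0009, -0.0043], [-0.0025, 0.0009, -0.0043]]
```

Emit:
drive_tool(offset=[[0.001,-0.0005,0.0003],[-0.0001,0.0006,0.0003],[-0.0004,0.001,0.0003],[-0.0004,0.001,0.0003]], angular=[[0,0,-0.0043],[0,0,-0.0043],[0,0,-0.0043],[0,0,-0.0043]])

```text
time_s: 18.5
tool_pos: [0.5451, 0.008, 0.1825]
tool_rot: [-89.8, 61.0, 9.6]
force: [1.9, 1.2, 3.4]
grip_width: 0.0095
```

```bash
python3 st.py
python3 - <<'E'
from ov import *
d=snap("wrist",14); draw(d,"pics/ow14.png",bz=.09,ang=1.75)
E
```

```text
[-0.10493 -0.10107  0.1825 ] 0.009534653930713094 18.5 F [2.11 0.81 3.42] T [ 0.33 -0.28  0.15] [-89.8   60.96   9.56]
```

View pics/ow14.png

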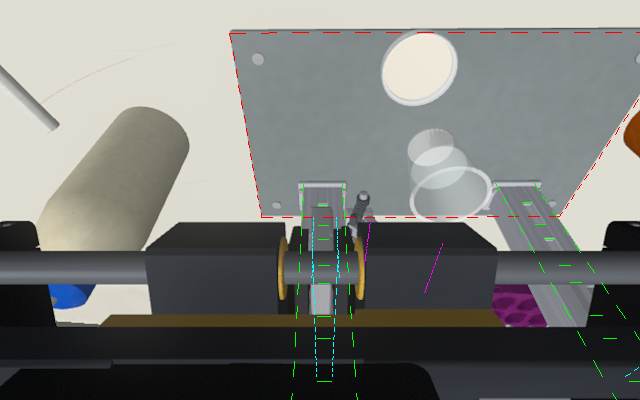

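Emit:
drive_tool(offset=[[0,0,0],[0,0,0],[0,0,0],[0,0,0]], angular=[[0,0,0],[0,0,0],[0,0,0],[0,0,0]], fingers=0.6, squeeze=15)

```text
time_s: 19.05
tool_pos: [0.5448, 0.008, 0.182]
tool_rot: [-89.8, 61.0, 9.6]
force: [-0.6, -0.3, -0.2]
grip_width: 0.0172
```

```bash
python3 st.py
python3 - <<'E'
from ov import *
d=snap("wrist",15); draw(d,"pics/ow15.png",bz=.09,ang=1.75)
p,M,o=pose()
rows([(p-M[:,0]*k,M) for k in (.012,.024,.036,.048,.06,.06)])
E
```

```text
[-0.10527 -0.10109  0.18205] 0.01716982423774462 19.05 F [-0.64 -0.21 -0.22] T [ 0.04  0.4  -0.01] [-89.78  61.02   9.57]
"offset": [[-0.012, 0.0, 0.0], [-0.024, -0.0, -0.0], [-0.036, 0.0, 0.0], [-0.048, -0.0, -0.0], [-0.06, 0.0, 0.0], [-0.06, 0.0, 0.0]]
"angular": [[0.0, 0.0, 0.0], [0.0, 0.0, 0.0], [0.0, 0.0, 0.0], [0.0, 0.0, 0.0], [0.0, 0.0, 0.0], [0.0, 0.0, 0.0]]
```

View pics/ow15.png

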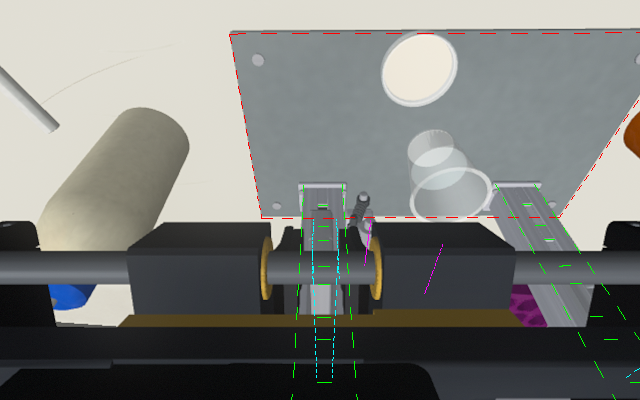

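Run:
```python
from h import *
h,a,b,t=.25075,.46765,.51335,.36173
s=lambda x:np.sin(np.radians(x)); c=lambda x:np.cos(np.radians(x))
p,M,o=pose(); L=[]
for P,lean in (((-.111,-.101,.195),28),((-.118,-.101,.208),26.5),((-.126,-.101,.220),25),((-.136,-.101,.228),22),((-.15,-.101,.235),19),((-.165,-.101,.24),16),((-.18,-.101,.245),13),((-.195,-.101,.25),10)):
    w=stand(P); C=180-lean
    x=np.hypot(w[0],w[1])-t*s(C); y=w[2]-t*c(C)-h; d=np.hypot(x,y)
    A=np.degrees(np.arctan2(x,y)-np.arccos((a*a+d*d-b*b)/(2*a*d)))
    print(P,lean,round(A,1)); L.append((w,tool(lean)))
rows(L)
```

```text
(-0.111, -0.101, 0.195) 28 -13.2
(-0.118, -0.101, 0.208) 26.5 -13.9
(-0.126, -0.101, 0.22) 25 -14.6
(-0.136, -0.101, 0.228) 22 -14.2
(-0.15, -0.101, 0.235) 19 -14.2
(-0.165, -0.101, 0.24) 16 -14.1
(-0.18, -0.101, 0.245) 13 -13.9
(-0.195, -0.101, 0.25) 10 -13.6
"offset": [[-0.0141, -0.0011, 0.0001], [-0.0288, -0.0013, 0.0001], [-0.0432, -0.0001, 0.0001], [-0.055, 0.0047, 0.0001], [-0.0679, 0.0136, 0.0001], [-0.0796, 0.0243, 0.0001], [-0.0912, 0.035, 0.0001], [-0.1029, 0.0457, 0.0001]]
"angular": [[-0.0024, 0.0008, 0.0173], [-0.0023, 0.0008, 0.0435], [-0.0023, 0.0008, 0.0697], [-0.0023, 0.0009, 0.1221], [-0.0023, 0.0009, 0.1744], [-0.0023, 0.001, 0.2268], [-0.0022, 0.0011, 0.2791], [-0.0022, 0.0011, 0.3315]]
```

Emit:
drive_tool(offset=[[0,0,0],[-0.0141,-0.0011,0.0001],[-0.0288,-0.0013,0.0001],[-0.0432,-0.0001,0.0001],[-0.055,0.0047,0.0001],[-0.0679,0.0136,0.0001],[-0.0796,0.0243,0.0001],[-0.0912,0.035,0.0001],[-0.1029,0.0457,0.0001],[-0.1029,0.0457,0.0001]], angular=[[0,0,0],[-0.0023,0,0.0173],[-0.0023,0,0.0435],[-0.0023,0,0.0697],[-0.0023,0,0.1221],[-0.0023,0,0.1744],[-0.0023,0,0.2268],[-0.0023,0,0.2791],[-0.0023,0,0.3315],[-0.0023,0,0.3315]], fingers=0.4)

```text
time_s: 20.35
tool_pos: [0.4568, -0.0067, 0.2505]
tool_rot: [-89.7, 79.9, 9.8]
force: [-1.3, 0.0, -0.1]
grip_width: 0.0256
```

```bash
python3 st.py
python3 - <<'E'
from ov import *
d=snap("wrist",16); draw(d,"pics/ow16.png",bz=.09,ang=1.75)
d=snap("top",16); draw(d,"pics/ot16.png",bz=.09,ang=1.75,crop=(190,105,390,265),scale=3.75)
E
```

```text
[-0.19448 -0.10102  0.25054] 0.025639376733520406 20.35 F [-1.24  0.24 -0.07] T [ 0.06  0.1  -0.04] [-89.72  79.91   9.78]
```

View pics/ow16.png

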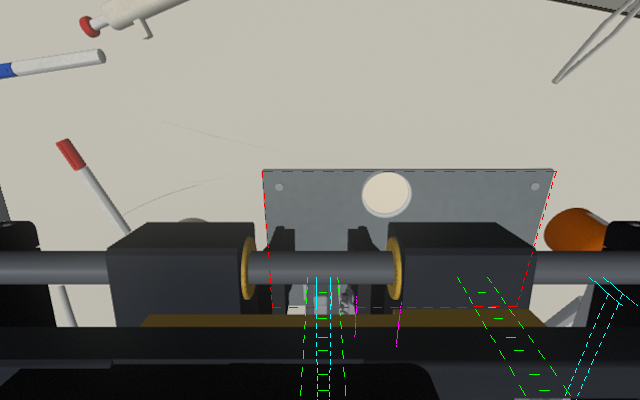

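View pics/ot16.png

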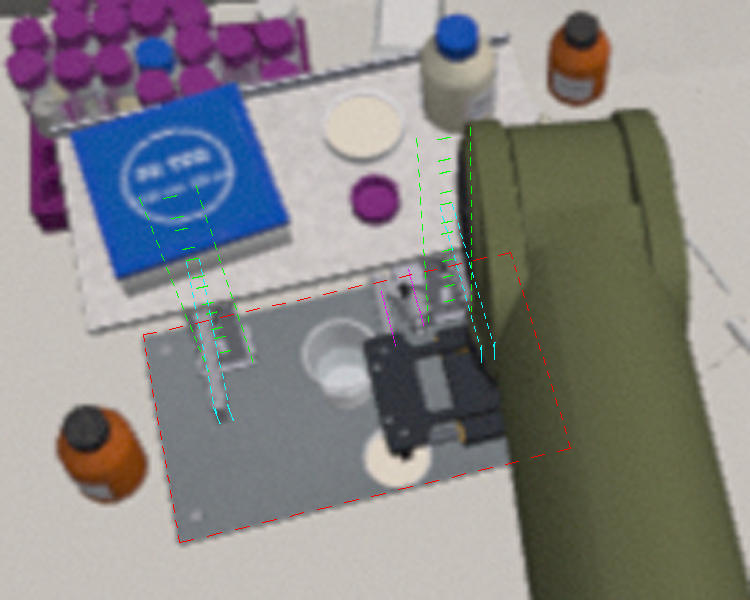

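Run:
```python
from h import *
p,M,o=pose(); L=[]
for k in range(1,9):
    w=R.from_euler('z',-4.2*k,degrees=True); q=w.apply(p); L.append((q,w.as_matrix()@tool(10-k)))
L.append(L[-1]); print(L[-1][0])
rows(L)
```

```text
[ 0.37657168 -0.25817065  0.24982052]
"offset": [[-0.0013, 0.0071, -0.0327], [-0.003, 0.0165, -0.0647], [-0.0051, 0.0282, -0.096], [-0.0076, 0.0422, -0.1263], [-0.0105, 0.0583, -0.1555], [-0.0137, 0.0764, -0.1834], [-0.0173, 0.0965, -0.2099], [-0.0213, 0.1185, -0.2349], [-0.0213, 0.1185, -0.2349]]
"angular": [[0.0725, 0.0133, 0.0184], [0.1451, 0.0241, 0.0357], [0.2178, 0.0337, 0.053], [0.2907, 0.0421, 0.0701], [0.3638, 0.0491, 0.087], [0.437, 0.0549, 0.1037], [0.5104, 0.0595, 0.1201], [0.584, 0.0627, 0.1362], [0.584, 0.0627, 0.1362]]
```

Emit:
drive_tool(offset=[[-0.0013,0.0071,-0.0327],[-0.003,0.0165,-0.0647],[-0.0051,0.0282,-0.096],[-0.0076,0.0422,-0.1263],[-0.0105,0.0583,-0.1555],[-0.0137,0.0764,-0.1834],[-0.0173,0.0965,-0.2099],[-0.0213,0.1185,-0.2349],[-0.0213,0.1185,-0.2349]], angular=[[0.0725,0.0133,0.0184],[0.1451,0.0241,0.0357],[0.2178,0.0337,0.053],[0.2907,0.0421,0.0701],[0.3638,0.0491,0.087],[0.437,0.0549,0.1037],[0.5104,0.0595,0.1201],[0.584,0.0627,0.1362],[0.584,0.0627,0.1362]])

```text
time_s: 21.58
tool_pos: [0.3746, -0.2614, 0.2499]
tool_rot: [-90.8, 88.0, -25.3]
force: [0.7, 0.1, 0.5]
grip_width: 0.0257
```

```bash
python3 st.py
python3 - <<'E'
from ov import *
d=snap("top",17); draw(d,"pics/ot17.png",bz=.09,ang=1.75,crop=(190,105,390,265),scale=3.75)
cv2.imwrite("pics/t17.png",cv2.resize(d["pixels"][150:230,230:350,::-1],(780,520),interpolation=cv2.INTER_CUBIC))
d=snap("scene",17); draw(d,"pics/os17.png",bz=.09,ang=1.75,crop=(240,110,400,260),scale=4)
E
```

```text
[-0.31755 -0.33872  0.2499 ] 0.025731900456402095 21.575 F [0.7  0.03 0.54] T [ 0.11 -0.09 -0.  ] [-90.76  88.04 -25.3 ]
```

View pics/ot17.png

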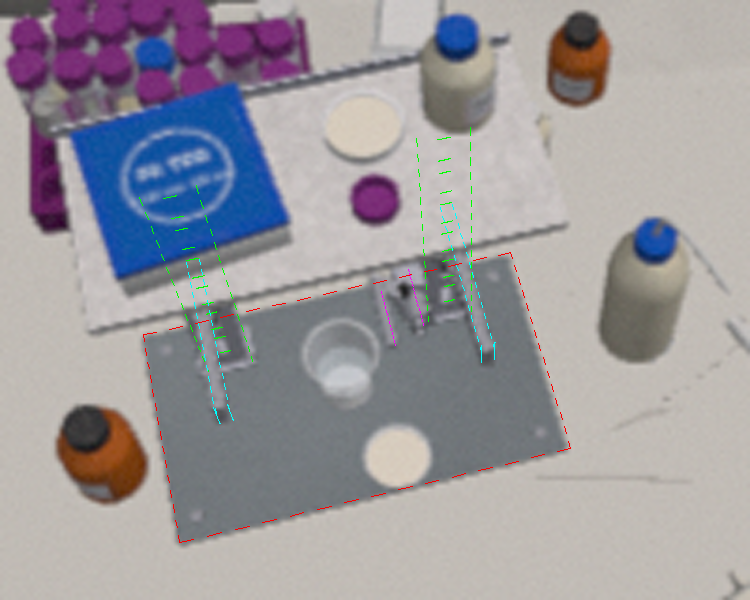

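View pics/t17.png

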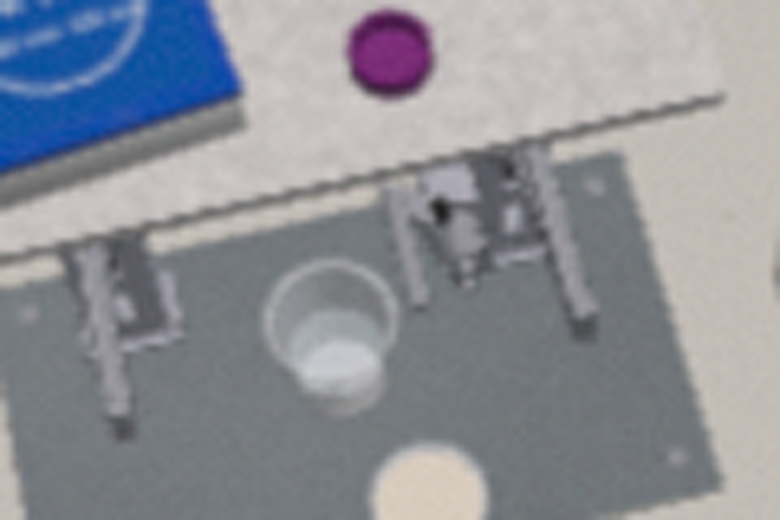

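View pics/os17.png

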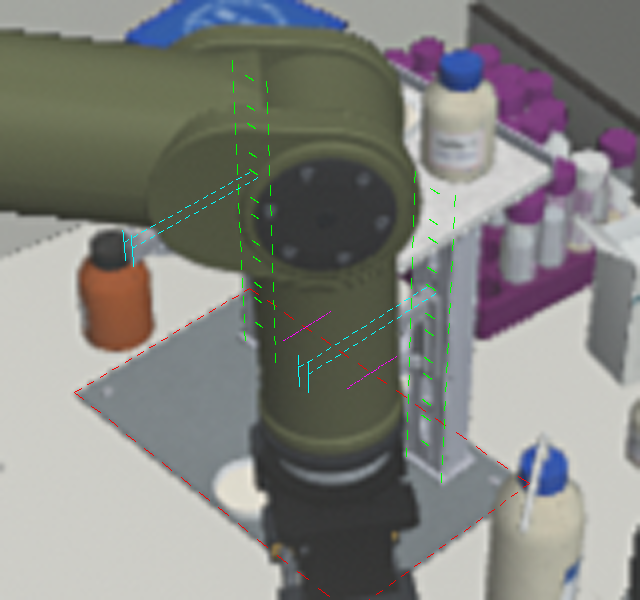

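Run:
```python
from h import *
ims=[load(f"wrist{i}.pkl")["pixels"][190:330,270:375,::-1] for i in (9,15)]
cv2.imwrite("pics/cmp.png",np.hstack([cv2.resize(x,None,fx=3.7,fy=3.7,interpolation=cv2.INTER_CUBIC) for x in ims]))
for i in (9,15):
    d=load(f"wrist{i}.pkl"); T=d["world_from_camera"]; print(i, instand(T[:3,3]).round(4), R.from_matrix(R.from_euler('z',-9.48,degrees=True).as_matrix()@T[:3,:3]).as_euler('xyz',degrees=True).round(2))
    z=.101 if i==9 else .191
    print(proj(d,stand([[-.133,-.101,z+.021],[-.133,-.101,z-.009],[-.13,-.101,z+.021]])).round(1))
```

```text
9 [-0.2387 -0.101   0.1957] [-42.98   0.    89.99]
[[320.8 272.3]
 [320.8 212.9]
 [320.8 277.1]]
15 [-0.2392 -0.1013  0.2854] [-4.314e+01 -8.000e-02  8.987e+01]
[[321.9 272.8]
 [321.7 213.2]
 [321.9 277.6]]
```

View pics/cmp.png

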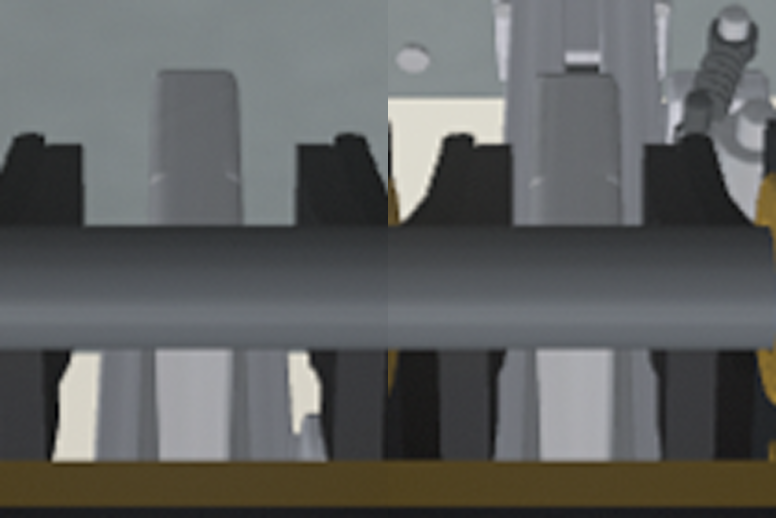

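```bash
python3 -c "
from cell import sign_off
print(sign_off())"
```

```text
the job is handed in; nothing more can be done
None
```

The bracket is hung at the working height on its upright, and I handed the job in at about 21.7 s of the 58 s allowed. I flipped the hold-down finger over to its open stop first. Then I unhooked the bracket (14 mm up, 18 mm out), raised it 90 mm, hooked it into slots 3 and 4, pressed it back and down, and let go.

**Checks that passed**
- **Height:** wrist pictures from before gripping and after release put the bracket 90 mm above where it was parked, to about 0.5 mm. That is the working height.
- **Staying put:** it stayed hanging after release.
- **Finger:** the last top view shows it still open.
- **Other items:** the cup, dish and bottles around the stand look unmoved in the last top view. I did not recheck the tape, pipette, marker and forceps one by one.
- **Robot:** the gripper was clear of everything at hand-in, with no load on the wrist.

**Checks that were less clear**
- **Click:** I never measured the click directly. In a gentle lift test the bracket rose about 2.4 mm with almost no force. That could be play around the nose, or it could mean it had not latched yet. I then pressed it fully down again. Full depth, and almost no outward push once I eased off, both suggest it is home.
- **Press force:** I pressed harder than the suggested 12 N, with the wrist reading up to about 38 N back and 32 N down, well under the 120 N limit.

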